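# Stack the order and hold up its sample with tongs

### The job

Make up this order for its dispatch photo: set the two closed cartons with brown tape squarely, one on the other, on the blue-taped carton, which stays where it stands. Then take the tongs, close them on the polished copper bushing (no bare fingers on it) and hold it up over the middle of the column, well clear of the top carton; finish while still holding it there. Leave the brass ring, the jar and the screwdriver alone.

Things in the scene. Friction and masses are not known exactly. Their poses are not given: they have to be found in the camera images.
- carton_base: bottom carton of the column, closed cardboard box with blue tape along its top, 84 x 56 x 42 mm (x, y, z), about 0.8 kg; origin at the centre of the box, z up, x along its length. Stands on the table, always z = 0.021
- carton_a: first closed carton to stack, brown tape, 84 x 56 x 42 mm, about 0.25 kg; origin at the centre of the box, z up, x along its length. The two brown-taped cartons are alike and may be stacked in either order and either way round
- carton_b: second closed carton to stack, the same as carton_a; origin at the centre of the box, x along its length
- tongs_grip (a point): loose spring tongs (115 g, 182 mm long) lying level: point midway between the red grip pads, half-way up. x points from hinge to tips, z up. Hinge 90 mm behind, tip pads 75 mm ahead. Each red pad is 44 mm long, 16 mm high; open, their outer faces are 62 mm apart and lean out 0.1 rad, going parallel when squeezed to 44 mm. Squeezing the red pads closes the tips; let go, they spring open
- tongs_tip (a point): point midway between the black rubber tip pads (34 mm long, 16 mm high), 75 mm ahead of tongs_grip, same axes. Gap between the tips: 65 mm open; 52 mm with the red pads squeezed to 55 mm; 32 mm (touching the bushing) with the red pads at 44 mm
- tongs_left: left arm (+y side) of the tongs; origin on the hinge axis at the underside. The spring pushes each red pad outwards with about 2 N fully open, 4 N when squeezed to 55 mm, 7 to 8 N at 44 mm; squeezed to about 55 mm the tongs can be lifted and carried still open
- tongs_right: right arm of the tongs (-y side); origin on the hinge axis at the underside of the tongs
- rest: fixed white rest that carries the tongs; origin on the table below tongs_grip, x along the tongs. Foot plate 175 x 50 x 6 mm; two crossbars with tops 30 mm above the table, one under the hinge (x = -90 mm), one 86 mm wide at x = +45 mm, 14 mm thick. Between the bars nothing is higher than 6 mm, so fingers fit down beside the red pads
- bushing: polished copper bushing, cylinder 32 mm diameter, 36 mm high, about 80 g, standing upright on the stand; origin at its centre. To be touched with the tongs only
- stand: fixed round black stand under the bushing, 56 mm across the foot, 40 mm across the top, 25 mm high; origin at the centre of its underside on the table
- disc: bystander: loose flat brass ring, 76 mm diameter, 14 mm high; origin at the centre of its underside
- jar: bystander: small jar, 48 mm diameter, 60 mm high; origin at the centre of its underside
- driver: bystander: screwdriver lying on the table, about 200 mm long; origin under its middle
Not all that is in view belongs to the job. There is more than one size of the part that bears tongs_grip; the job needs the smaller.

How it is judged:
By the outcome, as a careful person would: the job done as asked, in the order asked, and still so for the second after the job is handed in, while the arm keeps its last pose, push and grip.
It also fails if it takes over 62 s, if anything falls off the work surface, if the arm or the gripper's body presses on something with over 40 N, if the wrist force passes 120 N, or if a joint passes its speed limit or range.

### The arm

A 6-joint arm with a two-finger parallel gripper is mounted at the origin on the work surface. World frame = base frame: x ahead of the robot, y to its left, z up, the work surface at z = 0. Lengths are in m, angles in rad, forces in N, time in s.
With the tool pointing down it reaches from about 0.4 to 0.825 m from the base axis. Payload 7 kg.
Tool frame: the origin (TCP) lies between the finger pads; the fingertips stand 22 mm ahead of it and the grasp point (between the pads) lies 3 mm ahead of it; z points along the fingers, y is the direction in which the jaws open and shut (so a half turn about z gives the same grasp; the last joint's range is limited). The gripper opens to 88 mm and grips with 3 to 60 N. Pads are 19 mm wide; open, the fingers measure 130 mm over their backs; the gripper's body (78 mm by 193 mm) begins 47 mm behind the grasp point.
Start: joints at [1.601, 0.359, 0.012, 0, -1.224, -0.288], TCP at [0.172, 0.653, 0.249] pointing down, gripper open.
Joint ranges: [-3.07, 3.07], [-1.43, 2.12], [-1.02, 1.25], [-3.03, 1.67], [-3.05, -0], [-3.03, 3.03]. Speed limits (rad/s): [2.39, 2.39, 3.01, 3.14, 3.14, 3.14].

### API

Orientations are given as [roll, pitch, yaw] about the fixed x, y, z axes, in that order (R = Rz(yaw) Ry(pitch) Rx(roll)).
In Python, from station import arm, optics gives the robot as it stands. The module is installed in compiled form; this text tells all that it offers.
- The arm moves only by the tool jog_arm, never from a script. Its argument "motion" is a list that holds one entry, the list of rows, each a list of 7 numbers: the shift along the tool's x, y, z in m, then the turn, a rotation vector about the tool's x, y, z in degrees, then the finger opening in m, from 0 to 0.0876. In form: [[[x, y, z, rx, ry, rz, grip], ...]]. A call has 1 to 8 rows; each row is the pose to reach, as a shift and turn from the pose measured when the call began, along the tool's axes at that moment; what a row does not reach only later rows make up. A row lasts 1/10 s, in which the tool goes at most 50 mm and 8.59 degrees, less where a joint would pass 70% of its speed; a pose out of reach is approached as far as the arm can. A call with a gripper value outside its range is refused whole. The fingers move at their own pace and stop on an object; "newtons" is the grip in N (left out, the last holds). Time passes only in rows, so rows that repeat a pose let the fingers close. It gives the time, the measured TCP pose, the force and the opening at its end, in the units of the state.
- arm.get_state(): the state, without advancing time (a new reading comes with each control period).
- optics.grab_frame(name): name is "scene" or "top" or "wrist"; returns the picture (400x640x3 uint8, red, green, blue); there is no depth.
- optics.camera_model(name): a dict with "mtx" (3x3 intrinsics, pixels), "R" (3x3) and "t" (3): a world point X has camera coordinates R X + t; the wrist camera has in their place "mount" (4x4, takes a point from camera to tool coordinates, whose origin is the TCP and whose axes are the flange's). Camera axes: x right, y down, z forward; pixel columns grow to the right and rows downward; lengths in m; the calibration is good to about 2 mm. A picture is of the moment at which its call begins: read the wrist's pose just before it. camera_model takes no time and is no camera call.
- arm.job_done(): hands the job in, once; it reports no verdict.
The state is a dict: "t": time; "q": joint angles; "qd": joint speeds; "joint_efforts": joint torques, N m; "eef_pos": TCP position; "ee_rot": TCP orientation; "force": force on the tool from outside, world axes, zero at the start; "moment": the same for the moment, N m; "width": finger opening in m.
Only numpy, scipy, OpenCV 4.12 (cv2) and the standard library are available. Lean on these libraries where they do the work, as an engineer would, in place of code of your own. Each camera call takes 0.05 s, during which the arm holds its last target.

## Working session

There is one attempt and no reset: what is moved stays moved. The work goes in short steps, Python scripts to look and compute and a tool call to move; the robot and the scene stay as the last step left them, time stands still between calls to the robot, and variables do not carry over. Pictures are saved under pics/ and viewed, and the job is handed in when it is done.

Besides the shell and the picture viewer there is one more tool, called after "Emit:" as name([rows], argument=value, ...), one row to a line, values as JSON. jog_arm: Moves the arm, as the interface text tells. Its arguments: {"type":"object","properties":{"motion":{"type":"array","items":{"type":"array","items":{"type":"array","items":{"type":"number"}}}},"newtons":{"type":"number"}},"required":["motion"]}

```bash
mkdir -p pics; python3 - <<'E'
from station import arm, optics
import cv2
for n in ("scene","top","wrist"):
    im=optics.grab_frame(n); cv2.imwrite(f"pics/{n}0.png",im[:,:,::-1])
    m=optics.camera_model(n); print(n,{k:(v.round(4).tolist() if hasattr(v,'round') else v) for k,v in m.items()})
s=arm.get_state(); print(s)
E
```

```text
scene {'mtx': [[409.0012, 0.0, 322.3914], [0.0, 409.0012, 203.3443], [0.0, 0.0, 1.0]], 'R': [[-0.3821, 0.9241, -0.002], [0.5985, 0.2458, -0.7625], [-0.7041, -0.2926, -0.647]], 't': [0.1403, -0.2268, 1.4004]}
top {'mtx': [[429.5676, 0.0, 313.2239], [0.0, 429.5676, 197.819], [0.0, 0.0, 1.0]], 'R': [[-0.0176, -0.9998, -0.0039], [-0.9978, 0.0178, -0.064], [0.064, 0.0027, -0.9979]], 't': [0.0141, 0.4081, 1.1532]}
wrist {'mtx': [[355.9853, 0.0, 323.0837], [0.0, 355.9853, 200.7539], [0.0, 0.0, 1.0]], 'mount': [[0.0007, -0.9605, -0.2784, 0.0751], [1.0, 0.0005, 0.0005, 0.001], [-0.0003, -0.2784, 0.9605, -0.1365], [0.0, 0.0, 0.0, 1.0]]}
{'t': 0.15, 'q': array([ 1.60108364e+00,  3.59241110e-01,  1.12306761e-02, -2.48450900e-04,
       -1.22410875e+00, -2.88117656e-01]), 'qd': array([ 0.00029354, -0.00322295,  0.00283544,  0.00084174,  0.00115383,
       -0.00043924]), 'joint_efforts': array([-1.03629682e-03, -5.83273387e+01,  2.93295014e+01,  7.00117797e+00,
        8.86859576e-03, -1.04686369e-04]), 'eef_pos': array([0.17204136, 0.65233125, 0.24781006]), 'ee_rot': array([ 3.14025795e+00, -1.51958847e-04, -2.57914817e-01]), 'force': array([-0.36271924, -0.30788581,  0.01898312]), 'moment': array([-0.05302709,  0.02206884,  0.05212641]), 'width': 0.08758046358151311}
```

View pics/scene0.png

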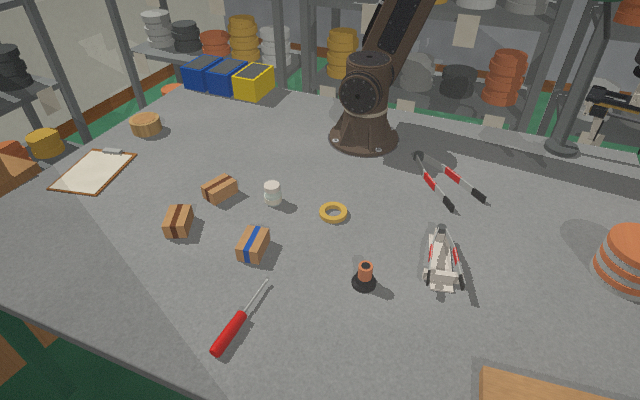

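View pics/top0.png

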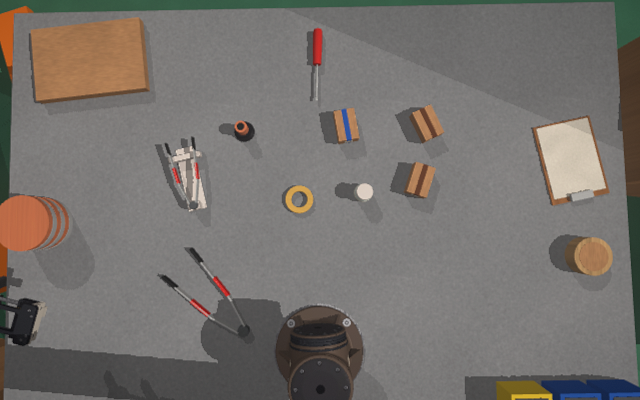

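View pics/wrist0.png

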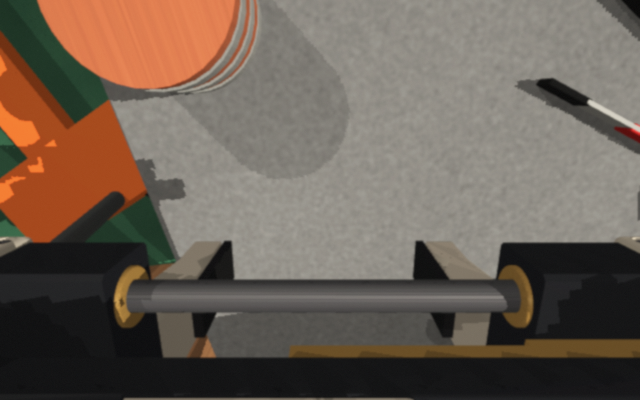

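The scene and top views show the blue-tape base at top (346,126), the brown-taped cartons at (427,123) and (421,180), the bushing on its stand at (243,130), and the small tongs on the white rest at (187,175). The larger tongs, at (215,290), are a distractor. The wrist view shows only the start area. Next I'll measure.

```bash
cat > h.py <<'E'
import numpy as np, cv2
from station import arm, optics
from scipy.spatial.transform import Rotation as Ro
def pose(s): return np.array(s["eef_pos"]), Ro.from_euler("xyz",s["ee_rot"]).as_matrix()
def cam(n,s=None):
    m=optics.camera_model(n); K=np.array(m["mtx"])
    if n!="wrist": 
        R=np.array(m["R"]);t=np.array(m["t"]); return K,R,t
    M=np.array(m["mount"]); p,Rt=pose(s)
    Rc=Rt@M[:3,:3]; c=p+Rt@M[:3,3]
    return K,Rc.T,-Rc.T@c
def ray(n,uv,s=None):
    K,R,t=cam(n,s); uv=np.atleast_2d(uv).astype(float)
    d=np.c_[uv,np.ones(len(uv))]@np.linalg.inv(K).T@R
    return -R.T@t,d
def plane(n,uv,z,s=None):
    c,d=ray(n,uv,s); return c+d*((z-c[2])/d[:,2])[:,None]
def proj(n,X,s=None):
    K,R,t=cam(n,s); P=(np.atleast_2d(X)@R.T+t)@K.T; return P[:,:2]/P[:,2:]
def tool(s,X):
    p,Rt=pose(s); return Rt.T@(np.asarray(X)-p)
def show(n,name,s=None,crop=None,f=1):
    im=optics.grab_frame(n); np.save(f"pics/{name}.npy",im)
    o=im[:,:,::-1]
    if crop: a,b,c,d=crop; o=o[b:d,a:c]
    cv2.imwrite(f"pics/{name}.png",cv2.resize(o,None,fx=f,fy=f,interpolation=cv2.INTER_CUBIC)); return im
E
python3 - <<'E'
from h import *
t=cv2.imread("pics/top0.png"); s=cv2.imread("pics/scene0.png")
cv2.imwrite("pics/topz.png",cv2.resize(t[90:220,140:460],None,fx=2.5,fy=2.5,interpolation=cv2.INTER_CUBIC))
cv2.imwrite("pics/scz.png",cv2.resize(s[165:305,150:480],None,fx=2.4,fy=2.4,interpolation=cv2.INTER_CUBIC))
hsv=cv2.cvtColor(t,cv2.COLOR_BGR2HSV)
for p in [(341,130),(352,120),(424,118),(440,120),(413,170),(421,180),(346,126),(400,120),(243,130)]: print(p,hsv[p[1],p[0]])
E
```

```text
(341, 130) [ 14 127 181]
(352, 120) [ 14 127 183]
(424, 118) [  9 132  95]
(440, 120) [  0   2 134]
(413, 170) [ 13 125 147]
(421, 180) [  9 134 101]
(346, 126) [110 181 161]
(400, 120) [ 0  3 88]
(243, 130) [  9 153 208]
```

View pics/topz.png

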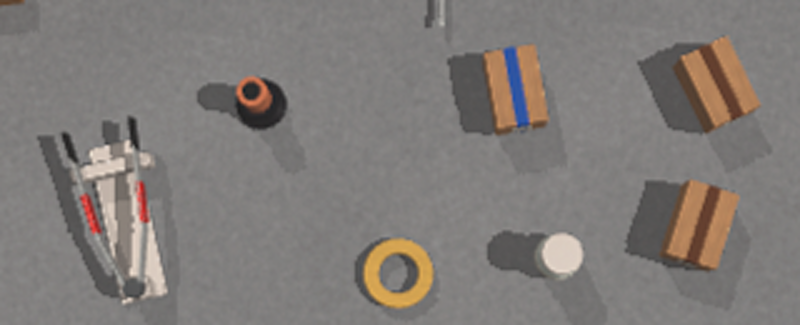

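View pics/scz.png

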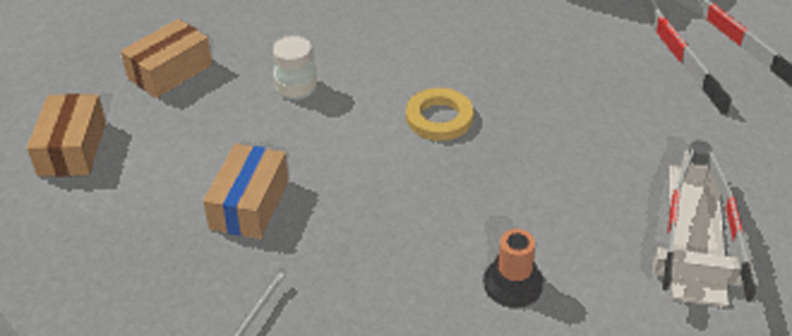

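```bash
python3 - <<'E'
from h import *
t=cv2.imread("pics/top0.png"); hsv=cv2.cvtColor(t,cv2.COLOR_BGR2HSV)
K,R,tt=cam("top"); print("cam",(-R.T@tt).round(3))
def blobs(m,amin=30):
    n,l,st,c=cv2.connectedComponentsWithStats(m.astype(np.uint8),connectivity=8)
    return [(l==i,st[i],c[i]) for i in range(1,n) if st[i,4]>amin]
roi=np.zeros(t.shape[:2],bool); roi[90:215,150:460]=1
H,S,V=[hsv[:,:,i].astype(int) for i in range(3)]
box=roi&(((H<22)&(S>90)&(V>60))|((H>100)&(H<125)&(S>110)))
for m,st,c in blobs(cv2.morphologyEx(box.astype(np.uint8),cv2.MORPH_OPEN,np.ones((2,2))),80):
    pts=np.argwhere(m)[:,::-1]
    X=plane("top",pts,.042)[:,:2]
    r=cv2.minAreaRect((X*1000).astype(np.float32)); print("blob",c.round(1),st[4],"rect mm",np.round(r[0],1),np.round(r[1],1),round(r[2],1))
    for nm,tm in (("brown",(S>100)&(V<125)&(H<12)),("blue",(H>100)&(S>110))):
        q=np.argwhere(m&tm)[:,::-1]
        if len(q)>40:
            Y=plane("top",q,.042)[:,:2]; mu=Y.mean(0); w,v=np.linalg.eigh(np.cov((Y-mu).T)); a=v[:,1]; print("  ",nm,len(q),mu.round(4),np.degrees(np.arctan2(a[1],a[0])).round(1),(np.sqrt(w*12)*1000).round(0))
red=roi&((H<6)|(H>174))&(S>160)
for m,st,c in blobs(red,10): print("red",c.round(1),st[4],plane("top",c,.05).round(4))
dark=roi&(V<50)
for m,st,c in blobs(dark,10): print("dark",c.round(1),st[4],plane("top",c,.038).round(4))
print("bush/stand",plane("top",[243,130],.061).round(3))
# red scene
s=cv2.imread("pics/scene0.png"); h2=cv2.cvtColor(s,cv2.COLOR_BGR2HSV).astype(int)
for m,st,c in blobs(((h2[:,:,0]<6)|(h2[:,:,0]>174))&(h2[:,:,1]>150),8): print("sred",c.round(1),st[4],plane("scene",c,.038).round(3))
E
```

```text
cam [0.334 0.004 1.177]
blob [427.1 124.2] 763 rect mm [ 598.3 -301.1] [84.7 65.2] 24.3
   brown 143 [ 0.6022 -0.3043] -156.4 [13. 81.]
blob [346.7 125.9] 627 rect mm [597.3 -86.2] [89.1 57.6] 8.8
   blue 104 [ 0.6013 -0.0858] -170.9 [ 9. 81.]
blob [242.5 128.9] 122 rect mm [595.8 194.2] [37.7 35.2] 88.9
blob [420.5 180.6] 741 rect mm [ 447.  -278.5] [61.2 87.3] 70.7
   brown 143 [ 0.4482 -0.2785] 160.4 [12. 84.]
blob [299.6 199.7] 431 rect mm [402.7  43.2] [71.5 71.6] 89.0
red [196.8 170.7] 20 [[0.4832 0.3133 0.05  ]]
red [175.9 175.6] 35 [[0.4711 0.3685 0.05  ]]
dark [245.3 133.9] 132 [[0.5818 0.1861 0.038 ]]
dark [239.6 126. ] 25 [[0.6037 0.2013 0.038 ]]
dark [192.8 142.3] 18 [[0.5616 0.3271 0.038 ]]
dark [167.1 148.3] 16 [[0.5466 0.396  0.038 ]]
bush/stand [[0.587 0.188 0.061]]
sred [451.7 175.1] 91 [[0.163 0.315 0.038]]
sred [428.8 180.6] 84 [[0.214 0.26  0.038]]
sred [429.6 252.6] 12 [[0.487 0.316 0.038]]
sred [454.2 255.7] 26 [[0.475 0.37  0.038]]
sred [227.4 333.9] 613 [[0.844 0.001 0.038]]
```

```bash
cat >> h.py <<'E'
def go(x,y,z,yawdeg,s=None):
    "tool shift (m) and turn (deg) to reach tool-down pose"
    s=s or arm.get_state(); p,Rt=pose(s)
    T=Ro.from_euler("xyz",[np.pi,0,np.radians(yawdeg)]).as_matrix()
    d=Rt.T@(np.array([x,y,z])-p); r=np.degrees(Ro.from_matrix(Rt.T@T).as_rotvec())
    print("shift",d.round(4).tolist(),"turn",r.round(2).tolist(),"t",round(s["t"],2))
E
python3 -c "
from h import *
go(.42,.29,.32,0)"
```

```text
shift [0.3322, 0.2872, -0.0718] turn [0.08, 0.0, -14.78] t 0.15
```

Emit:
jog_arm([
  [[0.332, 0.287, -0.072, 0.08, 0, -14.8, 0.0876], [0.332, 0.287, -0.072, 0.08, 0, -14.8, 0.0876], [0.332, 0.287, -0.072, 0.08, 0, -14.8, 0.0876], [0.332, 0.287, -0.072, 0.08, 0, -14.8, 0.0876], [0.332, 0.287, -0.072, 0.08, 0, -14.8, 0.0876], [0.332, 0.287, -0.072, 0.08, 0, -14.8, 0.0876], [0.332, 0.287, -0.072, 0.08, 0, -14.8, 0.0876], [0.332, 0.287, -0.072, 0.08, 0, -14.8, 0.0876]],
])

```text
t: 0.95
eef_pos: [0.3955, 0.3249, 0.3135]
ee_rot: [-3.141, -0.0, 0.001]
force: [1.2, 0.5, 0.3]
width: 0.0876
```

Emit:
jog_arm([
  [[0.025, 0.035, -0.006, 0, 0, 0, 0.0876], [0.025, 0.035, -0.006, 0, 0, 0, 0.0876], [0.025, 0.035, -0.006, 0, 0, 0, 0.0876]],
])

```text
t: 1.25
eef_pos: [0.421, 0.2889, 0.3195]
ee_rot: [-3.141, -0.0, -0.002]
force: [-0.8, -0.5, 0.6]
width: 0.0872
```

```bash
python3 - <<'E'
from h import *
import pickle
s=arm.get_state(); show("wrist","w1"); pickle.dump(s,open("pics/w1.pkl","wb")); print(s["eef_pos"],s["ee_rot"],abs(s["qd"]).max())
go(.47,-.2,.35,0)
E
```

```text
[0.42095932 0.28885534 0.31948917] [-3.14078489e+00 -4.12523054e-05 -1.85761218e-03] 0.03950473691364917
shift [0.0497, 0.4896, -0.031] turn [-0.03, 0.01, -0.02] t 1.3
```

View pics/w1.png

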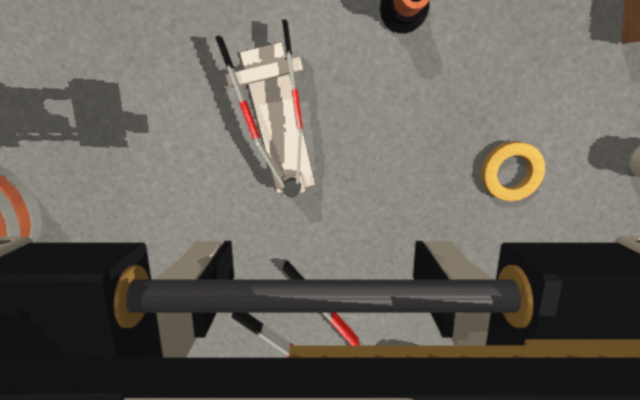

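The tongs lie clear in view, with the hinge at (291,186), the red pads at about (250,120) and (297,109), and the tips at (224,50) and (287,36). Next, the cartons.

Emit:
jog_arm([
  [[0.05, 0.49, -0.031, 0, 0, 0, 0.0876], [0.05, 0.49, -0.031, 0, 0, 0, 0.0876], [0.05, 0.49, -0.031, 0, 0, 0, 0.0876], [0.05, 0.49, -0.031, 0, 0, 0, 0.0876], [0.05, 0.49, -0.031, 0, 0, 0, 0.0876], [0.05, 0.49, -0.031, 0, 0, 0, 0.0876], [0.05, 0.49, -0.031, 0, 0, 0, 0.0876], [0.05, 0.49, -0.031, 0, 0, 0, 0.0876]],
])

```text
t: 2.1
eef_pos: [0.4609, -0.1079, 0.3442]
ee_rot: [-3.141, 0.0, 0.002]
force: [1.4, 0.3, 0.8]
width: 0.0877
```

Emit:
jog_arm([
  [[0.0, 0.11, 0, 0, 0, 0, 0.0876], [0.0, 0.11, 0, 0, 0, 0, 0.0876], [0.0, 0.11, 0, 0, 0, 0, 0.0876], [0.0, 0.11, 0, 0, 0, 0, 0.0876], [0.0, 0.11, 0, 0, 0, 0, 0.0876]],
])

```text
t: 2.6
eef_pos: [0.4615, -0.2169, 0.3437]
ee_rot: [-3.14, 0.001, 0.003]
force: [-0.5, -0.3, 0.3]
width: 0.0879
```

```bash
python3 - <<'E'
from h import *
import pickle
s=arm.get_state(); show("wrist","w2"); pickle.dump(s,open("pics/w2.pkl","wb")); print(s["eef_pos"],s["ee_rot"],abs(s["qd"]).max())
E
```

```text
[ 0.46145584 -0.21686646  0.34370978] [-3.14047490e+00  7.90901197e-04  2.87189509e-03] 0.021351252122039168
```

View pics/w2.png

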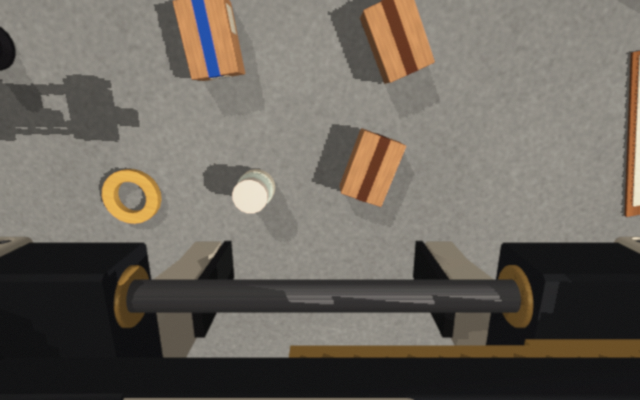

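```bash
cat >> h.py <<'E'
def carton(n,im,uv,s=None,ztop=.042,zbot=0.,hx=25,yaw0=None,blue=False):
    """uv rough pixel of the carton; top-face centre/yaw from tape line and silhouette edges"""
    hsv=cv2.cvtColor(im,cv2.COLOR_RGB2HSV).astype(int); H,S,V=[hsv[:,:,i] for i in range(3)]
    bl=(H>100)&(H<125)&(S>110)
    m=(((H<22)&(S>80)&(V>50))|bl).astype(np.uint8)
    k,l=cv2.connectedComponents(m,connectivity=4); u,v=np.round(uv).astype(int); m=(l==l[v,u])
    tape=m&(bl if blue else (S>100)&(H<13)&(V<np.percentile(V[m],60)*.78))
    k,l,st,c=cv2.connectedComponentsWithStats(tape.astype(np.uint8)); i=1+np.argmax(st[1:,4]); tape=l==i
    T=plane(n,np.argwhere(tape)[:,::-1],ztop)[:,:2]
    vx,vy,x0,y0=cv2.fitLine((T*1000).astype(np.float32),cv2.DIST_HUBER,0,.01,.01).ravel()
    a=np.array([vx,vy]); a=a if a[0]>0 else -a; b=np.array([-a[1],a[0]])
    P=np.argwhere(m)[:,::-1]; cam0=ray(n,[[0,0]],s)[0]
    out={}
    px=np.linalg.norm(plane(n,[[u+1,v]],ztop,s)-plane(n,[[u,v]],ztop,s))
    if s is not None:
        T=plane(n,np.argwhere(tape)[:,::-1],ztop,s)[:,:2]
        vx,vy,x0,y0=cv2.fitLine((T*1000).astype(np.float32),cv2.DIST_HUBER,0,.01,.01).ravel()
        a=np.array([vx,vy]); a=a if a[0]>0 else -a; b=np.array([-a[1],a[0]])
    def ext(z,d,e,sg):
        X=plane(n,P,z,s)[:,:2]; U=X@d*sg; W=X@e
        lo,hi=np.percentile(W,[20,80]); q=[]
        for w in np.arange(lo,hi,px):
            k=abs(W-w)<px
            if k.any(): q.append(U[k].max())
        return sg*(np.median(q)+px*.3)
    ctr=[]
    for d,e,h in ((a,b,.042),(b,a,.028)):
        rough=np.mean(plane(n,P,ztop,s)[:,:2]@d); sg=1 if rough>cam0[:2]@d else -1
        far=ext(ztop,d,e,sg); near=ext(zbot,d,e,-sg); neart=ext(ztop,d,e,-sg)
        ctr.append((far-sg*h, near+sg*h, neart+sg*h))
    A,B=np.array(ctr)
    o=lambda i,j:(A[i]*a+B[j]*b)
    tp=np.array([x0,y0])/1000
    print(n,uv,"yaw",round(np.degrees(np.arctan2(a[1],a[0])),2),"far",o(0,0).round(4),"nearbot",o(1,1).round(4),"neartop",o(2,2).round(4),"tape-lat",round(tp@b-B[0],4),"tape ctr",T.mean(0).round(4))
E
python3 - <<'E'
from h import *
import pickle
t=cv2.imread("pics/top0.png")[:,:,::-1].copy(); w=np.load("pics/w2.npy"); s=pickle.load(open("pics/w2.pkl","rb"))
carton("top",t,(346,126),blue=True); carton("top",t,(427,124)); carton("top",t,(421,180))
carton("wrist",w,(375,170),s); carton("wrist",w,(400,40),s); carton("wrist",w,(207,35),s,blue=True)
E
```

```text
top (346, 126) yaw 8.98 far [ 0.5993 -0.0623] nearbot [ 0.6076 -0.0853] neartop [ 0.5994 -0.0829] tape-lat -0.0223 tape ctr [ 0.6023 -0.0845]
top (427, 124) yaw 24.2 far [ 0.6043 -0.303 ] nearbot [ 0.6061 -0.3035] neartop [ 0.5981 -0.2928] tape-lat -0.0006 tape ctr [ 0.6031 -0.3042]
top (421, 180) yaw -18.82 far [ 0.4508 -0.2795] nearbot [ 0.4542 -0.2814] neartop [ 0.4509 -0.2726] tape-lat -0.0003 tape ctr [ 0.4485 -0.2791]Traceback (most recent call last):
  File "<stdin>", line 5, in <module>
  File "h.py", line 41, in carton
    T=plane(n,np.argwhere(tape)[:,::-1],ztop)[:,:2]
      ~~~~~^^^^^^^^^^^^^^^^^^^^^^^^^^^^^^^^^^
  File "h.py", line 17, in plane
    c,d=ray(n,uv,s); return c+d*((z-c[2])/d[:,2])[:,None]
        ~~~^^^^^^^^
  File "h.py", line 13, in ray
    K,R,t=cam(n,s); uv=np.atleast_2d(uv).astype(float)
          ~~~^^^^^
  File "h.py", line 9, in cam
    M=np.array(m["mount"]); p,Rt=pose(s)
                                 ~~~~^^^
  File "h.py", line 4, in pose
    def pose(s): return np.array(s["eef_pos"]), Ro.from_euler("xyz",s["ee_rot"]).as_matrix()
                                 ~^^^^^^^^^^^
TypeError: 'NoneType' object is not subscriptable
```

```bash
python3 - <<'E'
x=open("h.py").read()
x=x.replace("T=plane(n,np.argwhere(tape)[:,::-1],ztop)[:,:2]","T=plane(n,np.argwhere(tape)[:,::-1],ztop,s)[:,:2]")
x=x.replace("k,l=cv2.connectedComponents(m,connectivity=4)","k,l=cv2.connectedComponents(cv2.morphologyEx(m,cv2.MORPH_CLOSE,np.ones((5,5))),connectivity=4)")
x=x.replace("m=(l==l[v,u])","m=(l==l[v,u])&(cv2.morphologyEx(m,cv2.MORPH_CLOSE,np.ones((3,3)))>0)")
open("h.py","w").write(x)
E
python3 - <<'E'
from h import *
import pickle
t=cv2.imread("pics/top0.png")[:,:,::-1].copy(); w=np.load("pics/w2.npy"); s=pickle.load(open("pics/w2.pkl","rb"))
carton("top",t,(346,126),blue=True); carton("top",t,(427,124)); carton("top",t,(421,180))
carton("wrist",w,(375,170),s); carton("wrist",w,(400,40),s); carton("wrist",w,(207,35),s,blue=True)
go(.505,-.11,.30,9)
E
```

```text
top (346, 126) yaw 8.98 far [ 0.6031 -0.0843] nearbot [ 0.6082 -0.0852] neartop [ 0.6    -0.0828] tape-lat -0.0 tape ctr [ 0.6023 -0.0845]
top (427, 124) yaw 24.2 far [ 0.6043 -0.303 ] nearbot [ 0.6061 -0.3035] neartop [ 0.5981 -0.2928] tape-lat -0.0006 tape ctr [ 0.6031 -0.3042]
top (421, 180) yaw -18.82 far [ 0.4508 -0.2795] nearbot [ 0.4542 -0.2814] neartop [ 0.4509 -0.2726] tape-lat -0.0003 tape ctr [ 0.4485 -0.2791]
wrist (375, 170) yaw -19.28 far [ 0.4495 -0.2795] nearbot [ 0.4492 -0.2794] neartop [ 0.4526 -0.2751] tape-lat 0.0001 tape ctr [ 0.4509 -0.2799]
wrist (400, 40) yaw 24.64 far [ 0.603 -0.303] nearbot [ 0.6013 -0.3046] neartop [ 0.6    -0.2976] tape-lat -0.0001 tape ctr [ 0.6032 -0.3032]
wrist (207, 35) yaw 9.2 far [ 0.5973 -0.0846] nearbot [ 0.6037 -0.0834] neartop [ 0.601  -0.0922] tape-lat -0.0001 tape ctr [ 0.6003 -0.0842]
shift [0.0439, -0.1063, 0.044] turn [-0.06, 0.02, -8.78] t 2.65
```

Emit:
jog_arm([
  [[0.074, -0.12, 0.064, 0, 0, -9, 0.0876], [0.074, -0.12, 0.064, 0, 0, -9, 0.0876], [0.074, -0.12, 0.064, 0, 0, -9, 0.0876], [0.074, -0.12, 0.064, 0, 0, -9, 0.0876], [0.074, -0.12, 0.064, 0, 0, -9, 0.0876]],
])

```text
t: 3.15
eef_pos: [0.5353, -0.0933, 0.2792]
ee_rot: [-3.14, 0.002, 0.166]
force: [0.1, -0.6, -0.2]
width: 0.088
```

```bash
python3 - <<'E'
from h import *
import pickle
s=arm.get_state(); w=show("wrist","w3"); print(s["eef_pos"],s["ee_rot"],abs(s["qd"]).max())
X=proj("wrist",[.602,-.084,.042],s)[0]; print(X)
carton("wrist",w,X,s,blue=True)
X=proj("wrist",[.603,-.303,.042],s)[0]; print(X)
carton("wrist",w,X,s)
go(.603,-.303,.12,24.6)
E
```

```text
[ 0.53526105 -0.0932534   0.27923632] [-3.14039811e+00  1.83616473e-03  1.65832227e-01] 0.0428981121918296
[324.26940346 104.62369976]
wrist [324.26940346 104.62369976] yaw 8.8 far [ 0.6019 -0.0841] nearbot [ 0.6051 -0.0806] neartop [ 0.6019 -0.0841] tape-lat -0.0002 tape ctr [ 0.6038 -0.084 ]
[531.92091672 139.75899048]
wrist [531.92091672 139.75899048] yaw 25.5 far [ 0.6031 -0.303 ] nearbot [ 0.6028 -0.3043] neartop [ 0.601  -0.2861] tape-lat -0.0 tape ctr [ 0.607 -0.301]
shift [0.0329, 0.217, 0.1599] turn [-0.06, 0.03, -15.18] t 3.2
```

View pics/w3.png

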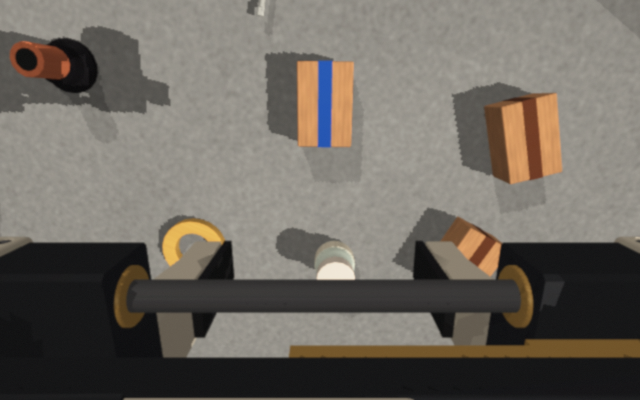

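The base, at pixel (325,104), is fully in view and measures (0.602,-0.084) at 9.0°. Carton a, at (525,137), confirms (0.603,-0.303) at 24.6°. I'll pick that one first.

Emit:
jog_arm([
  [[0.033, 0.217, 0.13, -0.06, 0, -15.2, 0.0876], [0.033, 0.217, 0.13, -0.06, 0, -15.2, 0.0876], [0.033, 0.217, 0.13, -0.06, 0, -15.2, 0.0876], [0.033, 0.217, 0.13, -0.06, 0, -15.2, 0.0876], [0.033, 0.217, 0.13, -0.06, 0, -15.2, 0.0876], [0.033, 0.217, 0.13, -0.06, 0, -15.2, 0.0876], [0.033, 0.217, 0.13, -0.06, 0, -15.2, 0.0876]],
])

```text
t: 3.9
eef_pos: [0.6022, -0.3047, 0.1492]
ee_rot: [-3.141, 0.002, 0.427]
force: [-0.9, 0.5, 0.6]
width: 0.0875
```

```bash
python3 -c "
from h import *
go(.603,-.303,.031,24.6)"
```

```text
shift [0.0017, -0.0011, 0.1182] turn [-0.05, 0.11, -0.14] t 3.9
```

Emit:
jog_arm([
  [[0.0017, -0.0011, 0.04, -0.05, 0.1, -0.1, 0.0876], [0.0017, -0.0011, 0.08, -0.05, 0.1, -0.1, 0.0876], [0.0017, -0.0011, 0.105, -0.05, 0.1, -0.1, 0.0876], [0.0017, -0.0011, 0.118, -0.05, 0.1, -0.1, 0.0876], [0.0017, -0.0011, 0.118, -0.05, 0.1, -0.1, 0.0876], [0.0017, -0.0011, 0.118, -0.05, 0.1, -0.1, 0.05], [0.0017, -0.0011, 0.118, -0.05, 0.1, -0.1, 0.05], [0.0017, -0.0011, 0.118, -0.05, 0.1, -0.1, 0.05]],
], newtons=15)

```text
t: 4.7
eef_pos: [0.6041, -0.3031, 0.033]
ee_rot: [3.14, -0.002, 0.429]
force: [0.3, -0.5, -0.3]
width: 0.0691
```

Emit:
jog_arm([
  [[0, 0, 0, 0, 0, 0, 0.05], [0, 0, 0, 0, 0, 0, 0.05], [0, 0, 0, 0, 0, 0, 0.05]],
])

```text
t: 5.0
eef_pos: [0.6045, -0.3032, 0.0341]
ee_rot: [3.139, -0.003, 0.429]
force: [-1.1, 1.0, 6.3]
width: 0.0557
```

```bash
python3 -c "
from h import *
s=arm.get_state();print(s['eef_pos'],s['width'],s['force'])
go(.602,-.18,.20,15);go(.6021,-.0841,.20,9)"
```

```text
[ 0.6045261  -0.30321951  0.03407866] 0.055671264515180285 [-1.08640477  0.95988622  6.31867903]
shift [0.0495, -0.1127, -0.1661] turn [0.13, -0.19, 9.59] t 5.0
shift [0.0895, -0.1998, -0.1662] turn [0.12, -0.19, 15.59] t 5.0
```

Emit:
jog_arm([
  [[0, 0, -0.04, 0, 0, 0, 0.05], [0, 0, -0.08, 0, 0, 0, 0.05], [0.03, -0.06, -0.12, 0, 0, 5, 0.05], [0.06, -0.12, -0.14, 0.1, -0.19, 10, 0.05], [0.09, -0.16, -0.14, 0.1, -0.19, 15.6, 0.05], [0.0895, -0.2, -0.14, 0.1, -0.19, 15.6, 0.05], [0.0895, -0.2, -0.14, 0.1, -0.19, 15.6, 0.05], [0.0895, -0.2, -0.14, 0.1, -0.19, 15.6, 0.05]],
])

```text
t: 5.8
eef_pos: [0.6019, -0.0803, 0.1745]
ee_rot: [-3.141, -0.001, 0.161]
force: [1.7, 0.7, -2.0]
width: 0.056
```

```bash
python3 - <<'E'
from h import *
s=arm.get_state();print(s['eef_pos'],s['ee_rot'],s['width'],s['force'])
show("scene","s1",crop=(150,150,480,310),f=2.4); show("wrist","w4")
E
```

```text
[ 0.60188319 -0.08029582  0.17448194] [-3.14133387e+00 -1.14891495e-03  1.60667461e-01] 0.0559510208690569 [ 1.67537103  0.69528255 -2.03110533]
```

View pics/s1.png

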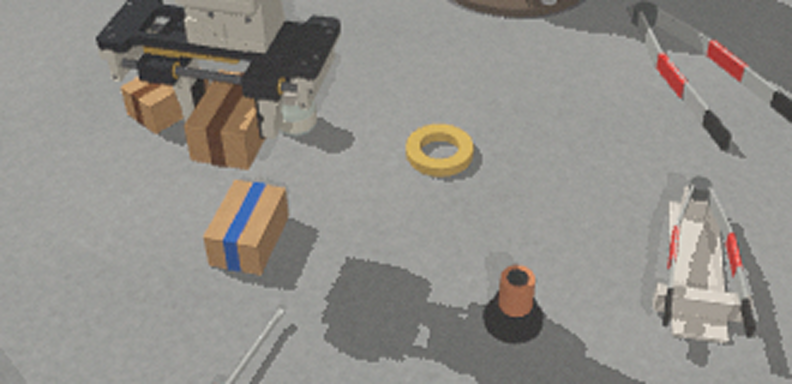

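View pics/w4.png

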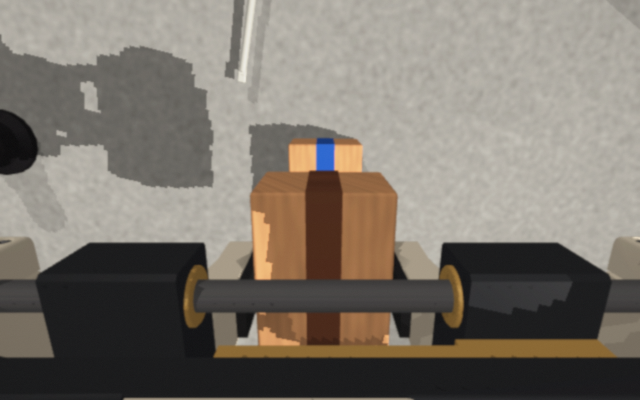

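```bash
python3 - <<'E'
from h import *
s=arm.get_state()
w=np.load("pics/w4.npy"); cv2.imwrite("pics/w4z.png",cv2.resize(w[120:240,230:420,::-1],None,fx=4,fy=4,interpolation=cv2.INTER_NEAREST))
import collections
hsv=cv2.cvtColor(w,cv2.COLOR_RGB2HSV).astype(int)
for c in (270,300,324,340,350,380): print(c,[(r,*hsv[r,c]) for r in range(134,200) if abs(hsv[r,c,2]-hsv[r-1,c,2])>12])
for r in (155,185,205): print(r,[(c,*hsv[r,c]) for c in range(240,410) if abs(hsv[r,c]-hsv[r,c-1])[1:].max()>14])
m=optics.camera_model("wrist"); M=np.array(m["mount"]);K=np.array(m["mtx"])
def tz(uv,z):
    d=M[:3,:3]@np.linalg.inv(K)@np.array([*uv,1.]); return M[:3,3]+d*((z-M[2,3])/d[2])
for r in (192,193): print("topedge",tz((324,r),-.008).round(4))
for r in (172.5,173.5): print("botedge",tz((324,r),.034).round(4))
E
```

```text
270 [(171, np.int64(14), np.int64(75), np.int64(122)), (172, np.int64(13), np.int64(118), np.int64(136))]
300 [(138, np.int64(14), np.int64(88), np.int64(128)), (144, np.int64(14), np.int64(136), np.int64(193)), (145, np.int64(14), np.int64(133), np.int64(223)), (171, np.int64(14), np.int64(133), np.int64(214)), (172, np.int64(14), np.int64(138), np.int64(172)), (173, np.int64(14), np.int64(138), np.int64(148))]
324 [(143, np.int64(110), np.int64(201), np.int64(136)), (144, np.int64(109), np.int64(198), np.int64(182)), (145, np.int64(109), np.int64(196), np.int64(204)), (169, np.int64(110), np.int64(191), np.int64(194)), (170, np.int64(114), np.int64(148), np.int64(136)), (171, np.int64(148), np.int64(64), np.int64(64))]
340 [(134, np.int64(23), np.int64(16), np.int64(140)), (135, np.int64(23), np.int64(18), np.int64(114)), (139, np.int64(13), np.int64(118), np.int64(136)), (144, np.int64(14), np.int64(138), np.int64(183)), (145, np.int64(14), np.int64(133), np.int64(218)), (146, np.int64(15), np.int64(128), np.int64(233)), (172, np.int64(14), np.int64(138), np.int64(185)), (173, np.
[... 1977 characters left out ...]
64(167)), (392, np.int64(20), np.int64(21), np.int64(178))]
205 [(250, np.int64(14), np.int64(71), np.int64(157)), (251, np.int64(14), np.int64(122), np.int64(153)), (252, np.int64(14), np.int64(138), np.int64(155)), (305, np.int64(12), np.int64(146), np.int64(119)), (306, np.int64(10), np.int64(152), np.int64(87)), (342, np.int64(12), np.int64(144), np.int64(124)), (343, np.int64(13), np.int64(139), np.int64(156)), (396, np.int64(14), np.int64(105), np.int64(146)), (397, np.int64(16), np.int64(50), np.int64(162)), (398, np.int64(19), np.int64(23), np.int64(177))]
topedge [ 0.0409  0.0012 -0.008 ]
topedge [ 0.0405  0.0012 -0.008 ]
botedge [0.0396 0.0013 0.034 ]
botedge [0.0391 0.0014 0.034 ]
```

View pics/w4z.png

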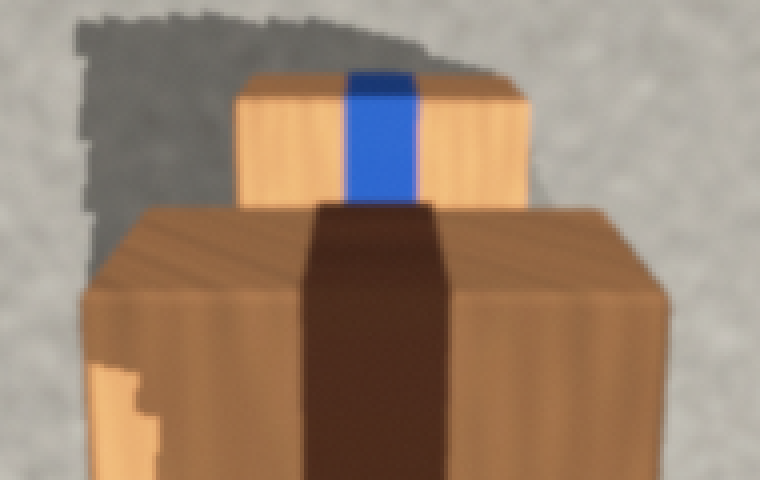

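```bash
python3 - <<'E'
from h import *
s=arm.get_state(); p,Rt=pose(s)
e=plane("wrist",[[325.2,144.3]],.042,s)[0]; print("base front edge",e, "tool",tool(s,e), "pred", np.array([.6021,-.0841])+.042*np.array([np.cos(.157),np.sin(.157)]))
# base side edges yaw
a=plane("wrist",[[288.3,155],[362,155],[289,165],[362.3,165],[325.3,150],[325.3,168]],.042,s); print(a.round(4))
b=.5*(a[0]+a[1]); c=.5*(a[2]+a[3]); print(np.degrees(np.arctan2((b-c)[1],(b-c)[0])))
# TCP target: carton centre offset in tool
for off in ([-.0018,.0012],[-.0018,0]):
    th=np.radians(9.0); R=np.array([[np.cos(th),np.sin(th)],[np.sin(th),-np.cos(th)]])
    t=np.array([.6021,-.0841])-R@np.array(off); print(t)
go(.6039,-.0838,.0765+.004,9.0)
E
```

```text
base front edge [ 0.64291856 -0.07910245  0.042     ] tool [0.04099806 0.00253372 0.13188973] pred [ 0.64358343 -0.07753306]
[[ 0.6305 -0.0528  0.042 ]
 [ 0.6394 -0.1079  0.042 ]
 [ 0.623  -0.0544  0.042 ]
 [ 0.6319 -0.1096  0.042 ]
 [ 0.6387 -0.0799  0.042 ]
 [ 0.6251 -0.0821  0.042 ]]
12.079168988193512
[ 0.60369012 -0.08263319]
[ 0.60387784 -0.08381842]
shift [0.0017, 0.001, 0.0934] turn [0.02, -0.01, 0.1] t 5.9
```

Emit:
jog_arm([
  [[0.0013, 0.001, 0.03, 0, 0, 0.1, 0.05], [0.0013, 0.001, 0.06, 0, 0, 0.1, 0.05], [0.0013, 0.001, 0.08, 0, 0, 0.1, 0.05], [0.0013, 0.001, 0.088, 0, 0, 0.1, 0.05], [0.0013, 0.001, 0.092, 0, 0, 0.1, 0.05], [0.0013, 0.001, 0.092, 0, 0, 0.1, 0.05], [0.0013, 0.001, 0.092, 0, 0, 0.1, 0.05]],
])

```text
t: 6.6
eef_pos: [0.6042, -0.0841, 0.0829]
ee_rot: [3.141, -0.002, 0.157]
force: [-0.2, -0.5, -1.6]
width: 0.0556
```

```bash
python3 - <<'E'
from h import *
s=arm.get_state();print(s['t'],s['eef_pos'],s['ee_rot'],s['width'],s['force'])
w=show("wrist","w5",crop=(230,120,420,240),f=4)
E
```

```text
6.6 [ 0.60422003 -0.08412021  0.08291194] [ 3.14108474e+00 -1.74438648e-03  1.56826051e-01] 0.05563462532170083 [-0.22698672 -0.45730947 -1.59827685]
```

View pics/w5.png

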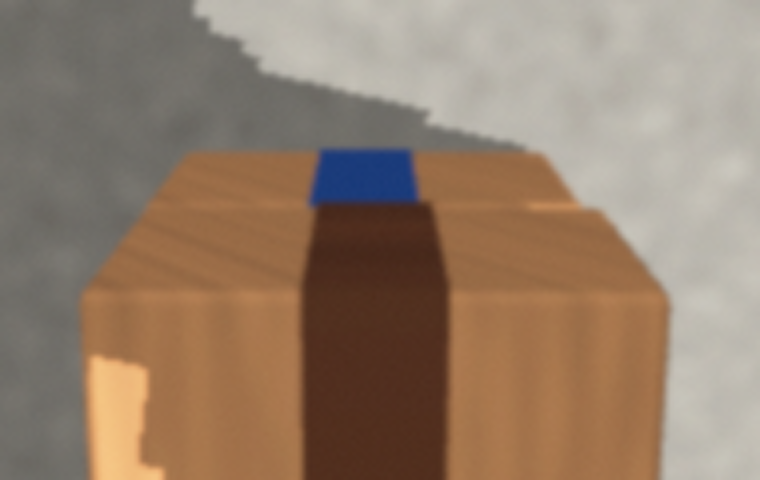

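```bash
python3 - <<'E'
from h import *
m=optics.camera_model("wrist"); M=np.array(m["mount"]);K=np.array(m["mtx"])
def tz(uv,z):
    d=M[:3,:3]@np.linalg.inv(K)@np.array([*uv,1.]); return M[:3,3]+d*((z-M[2,3])/d[2])
print(tz((323.7,171.5),.034)); print(tz((321,171.6),.041), tz((321,171.6),.039)); print(tz((321.2,157.8),.083),"base bottom edge")
w=np.load("pics/w5.npy"); hsv=cv2.cvtColor(w,cv2.COLOR_RGB2HSV).astype(int)
for c in (300,370): print(c,[(r,*map(int,hsv[r,c])) for r in range(154,178)])
E
```

```text
[0.04011843 0.00120345 0.034     ]
[ 0.03864468 -0.00014921  0.041     ] [ 0.03905139 -0.00013846  0.039     ]
[ 0.03880941 -0.00024244  0.083     ] base bottom edge
300 [(154, 23, 18, 111), (155, 23, 19, 110), (156, 18, 27, 113), (157, 15, 59, 121), (158, 13, 109, 140), (159, 13, 133, 149), (160, 13, 138, 152), (161, 14, 138, 151), (162, 14, 138, 150), (163, 14, 138, 151), (164, 13, 138, 152), (165, 13, 138, 152), (166, 13, 138, 150), (167, 13, 139, 149), (168, 14, 139, 152), (169, 13, 139, 156), (170, 13, 137, 162), (171, 13, 136, 165), (172, 14, 138, 157), (173, 14, 138, 151), (174, 14, 138, 150), (175, 14, 137, 151), (176, 14, 137, 149), (177, 13, 139, 152)]
370 [(154, 23, 17, 185), (155, 23, 16, 186), (156, 22, 15, 186), (157, 20, 16, 188), (158, 18, 16, 189), (159, 22, 15, 186), (160, 23, 16, 187), (161, 23, 18, 185), (162, 19, 22, 185), (163, 15, 39, 182), (164, 13, 59, 178), (165, 13, 85, 168), (166, 13, 112, 162), (167, 14, 131, 156), (168, 13, 137, 155), (169, 14, 137, 160), (170, 14, 138, 174), (171, 14, 135, 191), (172, 14, 138, 177), (173, 13, 139, 158), (174, 14, 137, 151), (175, 14, 139, 147), (176, 13, 138, 146), (177, 14, 138, 148)]
```

Emit:
jog_arm([
  [[-0.0012, -0.0013, 0, 0, 0, 0, 0.05], [-0.0012, -0.0013, 0.002, 0, 0, 0, 0.05], [-0.0012, -0.0013, 0.004, 0, 0, 0, 0.05], [-0.0012, -0.0013, 0.006, 0, 0, 0, 0.05], [-0.0012, -0.0013, 0.007, 0, 0, 0, 0.05], [-0.0012, -0.0013, 0.007, 0, 0, 0, 0.05], [-0.0012, -0.0013, 0.007, 0, 0, 0, 0.05]],
])

```text
t: 7.35
eef_pos: [0.6027, -0.0829, 0.0761]
ee_rot: [3.141, -0.002, 0.157]
force: [-1.7, 0.5, 1.7]
width: 0.0558
```

```bash
python3 - <<'E'
from h import *
s=arm.get_state();print(s['t'],s['eef_pos'],s['ee_rot'],s['width'],s['force'])
w=show("wrist","w6",crop=(230,120,420,240),f=4)
E
```

```text
7.35 [ 0.60274912 -0.08287536  0.07608856] [ 3.14117648e+00 -1.79228719e-03  1.56963643e-01] 0.05584660204872205 [-1.71091873  0.48686329  1.68832272]
```

View pics/w6.png

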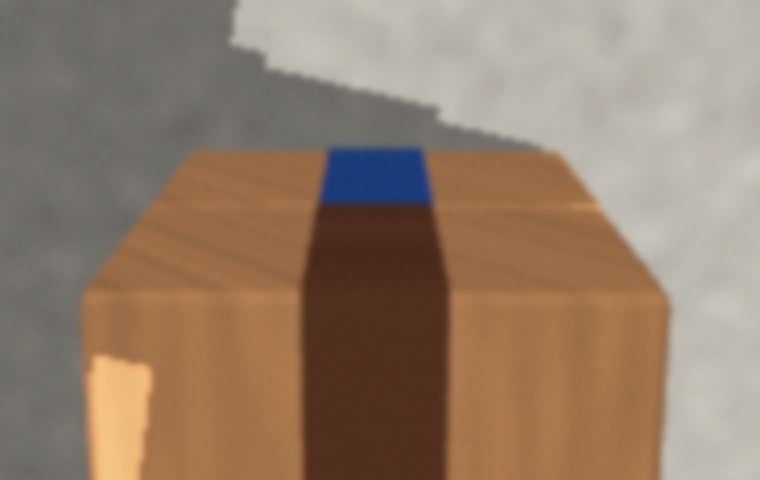

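Emit:
jog_arm([
  [[0, 0, 0, 0, 0, 0, 0.0876], [0, 0, 0, 0, 0, 0, 0.0876], [0, 0, 0, 0, 0, 0, 0.0876], [0, 0, 0, 0, 0, 0, 0.0876], [0, 0, -0.03, 0, 0, 0, 0.0876], [0, 0, -0.08, 0, 0, 0, 0.0876], [0, 0, -0.11, 0, 0, 0, 0.0876], [0, 0, -0.11, 0, 0, 0, 0.0876]],
])

```text
t: 8.2
eef_pos: [0.6053, -0.0829, 0.1916]
ee_rot: [3.14, -0.011, 0.158]
force: [-0.7, -0.2, 1.4]
width: 0.0877
```

```bash
python3 - <<'E'
from h import *
s=arm.get_state();print(s['t'],s['eef_pos'],s['ee_rot'],s['width'],s['force'])
w=show("wrist","w7")
go(.4497,-.2795,.15,-19.2)
E
```

```text
8.2 [ 0.60533438 -0.08286145  0.19164352] [ 3.14005414 -0.01065313  0.15770444] 0.08767612135785542 [-0.73746458 -0.18084434  1.37167138]
shift [-0.1834, 0.1702, 0.0377] turn [-0.07, -0.41, 28.2] t 8.25
```

View pics/w7.png

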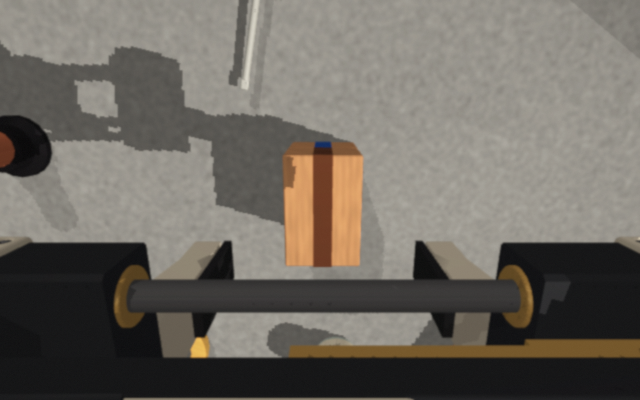

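The first carton stands square on the base at (323,205), with the blue tape line continuing straight below it. Now carton b.

Emit:
jog_arm([
  [[-0.183, 0.17, 0.02, 0, -0.4, 28.2, 0.0876], [-0.183, 0.17, 0.02, 0, -0.4, 28.2, 0.0876], [-0.183, 0.17, 0.02, 0, -0.4, 28.2, 0.0876], [-0.183, 0.17, 0.02, 0, -0.4, 28.2, 0.0876], [-0.183, 0.17, 0.03, 0, -0.4, 28.2, 0.0876], [-0.183, 0.17, 0.037, 0, -0.4, 28.2, 0.0876], [-0.183, 0.17, 0.037, 0, -0.4, 28.2, 0.0876]],
])

```text
t: 8.95
eef_pos: [0.4481, -0.2799, 0.1489]
ee_rot: [-3.14, 0.003, -0.338]
force: [-0.7, -0.2, 0.1]
width: 0.0874
```

```bash
python3 -c "
from h import *
go(.4497,-.2795,.031,-19.2)"
```

```text
shift [0.0018, -0.0007, 0.1179] turn [-0.06, 0.2, -0.17] t 8.95
```

Emit:
jog_arm([
  [[0.0012, -0.0007, 0.04, -0.06, 0.2, -0.17, 0.0876], [0.0012, -0.0007, 0.08, -0.06, 0.2, -0.17, 0.0876], [0.0012, -0.0007, 0.105, -0.06, 0.2, -0.17, 0.0876], [0.0012, -0.0007, 0.118, -0.06, 0.2, -0.17, 0.0876], [0.0012, -0.0007, 0.118, -0.06, 0.2, -0.17, 0.0876], [0.0012, -0.0007, 0.118, -0.06, 0.2, -0.17, 0.05], [0.0012, -0.0007, 0.118, -0.06, 0.2, -0.17, 0.05], [0.0012, -0.0007, 0.118, -0.06, 0.2, -0.17, 0.05]],
])

```text
t: 9.75
eef_pos: [0.45, -0.2793, 0.032]
ee_rot: [-3.141, -0.002, -0.334]
force: [0.3, -0.6, -0.1]
width: 0.0695
```

Emit:
jog_arm([
  [[0, 0, 0, 0, 0, 0, 0.05], [0, 0, 0, 0, 0, 0, 0.05], [0, 0, 0, 0, 0, 0, 0.05]],
])

```text
t: 10.05
eef_pos: [0.4506, -0.2793, 0.0328]
ee_rot: [-3.141, -0.004, -0.334]
force: [-0.9, 2.2, 5.6]
width: 0.0557
```

```bash
python3 -c "
from h import *
s=arm.get_state();print(s['eef_pos'],s['width'],s['force'])
go(.6027,-.0829,.20,9)"
```

```text
[ 0.45061981 -0.27933923  0.03284718] 0.05569104953881695 [-0.88849946  2.20074722  5.6378182 ]
shift [0.0798, -0.2356, -0.1668] turn [0.02, -0.21, -28.16] t 10.05
```

Emit:
jog_arm([
  [[0, 0, -0.05, 0, 0, 0, 0.05], [0, 0, -0.1, 0, 0, 0, 0.05], [0.02, -0.03, -0.14, 0, -0.2, -8, 0.05], [0.04, -0.08, -0.168, 0, -0.2, -16, 0.05], [0.06, -0.13, -0.168, 0, -0.2, -24, 0.05], [0.075, -0.18, -0.168, 0, -0.2, -28.2, 0.05], [0.08, -0.22, -0.168, 0, -0.2, -28.2, 0.05], [0.08, -0.236, -0.168, 0, -0.2, -28.2, 0.05]],
])

```text
t: 10.85
eef_pos: [0.6044, -0.0795, 0.2005]
ee_rot: [-3.141, 0.0, 0.159]
force: [0.0, 0.1, -3.3]
width: 0.0558
```

```bash
python3 -c "
from h import *
s=arm.get_state();print(s['eef_pos'],s['ee_rot'],s['width'],s['force'])
go(.6027,-.0829,.128,9)"
```

```text
[ 0.60439389 -0.07946504  0.20052267] [-3.14143339e+00  2.64576185e-04  1.59321702e-01] 0.05577523123701872 [ 0.04240269  0.09665189 -3.34459562]
shift [-0.0022, 0.0031, 0.0725] turn [-0.01, 0.02, 0.13] t 10.85
```

Emit:
jog_arm([
  [[-0.0022, 0.0031, 0.02, 0, 0, 0.13, 0.05], [-0.0022, 0.0031, 0.05, 0, 0, 0.13, 0.05], [-0.0022, 0.0031, 0.068, 0, 0, 0.13, 0.05], [-0.0022, 0.0031, 0.075, 0, 0, 0.13, 0.05], [-0.0022, 0.0031, 0.075, 0, 0, 0.13, 0.05], [-0.0022, 0.0031, 0.075, 0, 0, 0.13, 0.05]],
])

```text
t: 11.45
eef_pos: [0.6032, -0.083, 0.1263]
ee_rot: [3.141, -0.001, 0.157]
force: [-0.3, 1.0, -2.6]
width: 0.0562
```

```bash
python3 - <<'E'
from h import *
s=arm.get_state();print(s['t'],s['eef_pos'],s['ee_rot'],s['width'],s['force'])
w=show("wrist","w8",crop=(230,120,420,240),f=4)
E
```

```text
11.45 [ 0.60319766 -0.08304187  0.1263349 ] [ 3.14144601e+00 -6.73580155e-04  1.57040968e-01] 0.056241808061368075 [-0.33994339  1.01593828 -2.60824152]
```

View pics/w8.png

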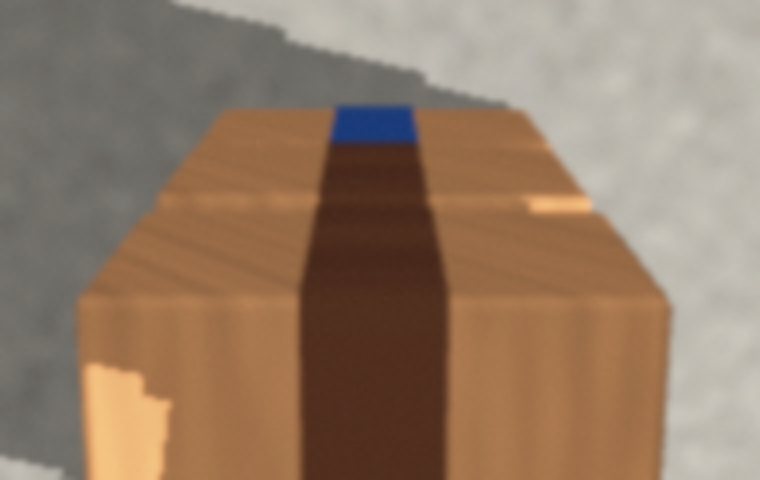

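```bash
python3 - <<'E'
from h import *
m=optics.camera_model("wrist"); M=np.array(m["mount"]);K=np.array(m["mtx"])
def tz(uv,z):
    d=M[:3,:3]@np.linalg.inv(K)@np.array([*uv,1.]); return (M[:3,3]+d*((z-M[2,3])/d[2])).round(4)
w=np.load("pics/w8.npy"); hsv=cv2.cvtColor(w,cv2.COLOR_RGB2HSV).astype(int)
for c in (290,323,365): print(c,[(r,int(hsv[r,c,2])) for r in range(150,178)])
for r in (168,171,174): print(r,[(c,int(hsv[r,c,2]),int(hsv[r,c,1])) for c in list(range(262,275))+list(range(304,314))+list(range(332,342))+list(range(374,386))])
for r in (171,172,173): print(tz((323.5,r),.0328))
for r in (168,169,170): print(tz((323.5,r),.0423))
E
```

```text
290 [(150, 153), (151, 154), (152, 154), (153, 152), (154, 154), (155, 156), (156, 154), (157, 149), (158, 151), (159, 151), (160, 151), (161, 149), (162, 151), (163, 153), (164, 155), (165, 155), (166, 151), (167, 153), (168, 163), (169, 173), (170, 174), (171, 169), (172, 161), (173, 154), (174, 150), (175, 152), (176, 152), (177, 150)]
323 [(150, 123), (151, 121), (152, 122), (153, 122), (154, 112), (155, 79), (156, 65), (157, 74), (158, 78), (159, 77), (160, 76), (161, 73), (162, 71), (163, 72), (164, 73), (165, 75), (166, 76), (167, 77), (168, 81), (169, 81), (170, 80), (171, 76), (172, 73), (173, 72), (174, 73), (175, 75), (176, 77), (177, 80)]
365 [(150, 186), (151, 185), (152, 183), (153, 176), (154, 170), (155, 173), (156, 176), (157, 166), (158, 155), (159, 150), (160, 148), (161, 148), (162, 151), (163, 151), (164, 152), (165, 154), (166, 155), (167, 157), (168, 181), (169, 219), (170, 236), (171, 238), (172, 225), (173, 182), (174, 154), (175, 146), (176, 146), (177, 149)]
168 [(262, 118, 17), (263, 115, 20), (264, 114, 18), (265, 113, 18), (266, 112, 18), (267, 112, 20),
[... 1576 characters left out ...]
 (273, 150, 136), (274, 152, 138), (304, 150, 136), (305, 151, 138), (306, 148, 136), (307, 140, 138), (308, 114, 145), (309, 84, 152), (310, 74, 162), (311, 73, 157), (312, 72, 163), (313, 72, 163), (332, 74, 155), (333, 72, 156), (334, 73, 157), (335, 72, 159), (336, 73, 157), (337, 84, 152), (338, 114, 143), (339, 141, 139), (340, 149, 137), (341, 149, 139), (374, 160, 139), (375, 159, 138), (376, 159, 138), (377, 158, 134), (378, 157, 133), (379, 158, 124), (380, 164, 107), (381, 175, 77), (382, 185, 44), (383, 187, 23), (384, 188, 18), (385, 189, 18)]
[0.0406 0.0011 0.0328]
[0.0401 0.0011 0.0328]
[0.0396 0.0011 0.0328]
[0.0402 0.0011 0.0423]
[0.0397 0.0011 0.0423]
[0.0392 0.0011 0.0423]
```

Emit:
jog_arm([
  [[0.0003, 0, 0.003, 0, 0, 0, 0.05], [0.0003, 0, 0.006, 0, 0, 0, 0.05], [0.0003, 0, 0.008, 0, 0, 0, 0.05], [0.0003, 0, 0.0095, 0, 0, 0, 0.05], [0.0003, 0, 0.0095, 0, 0, 0, 0.05], [0.0003, 0, 0.0095, 0, 0, 0, 0.05]],
])

```text
t: 12.1
eef_pos: [0.6037, -0.0829, 0.1172]
ee_rot: [3.141, -0.001, 0.157]
force: [-0.2, -0.2, -2.7]
width: 0.0558
```

```bash
python3 - <<'E'
from h import *
s=arm.get_state();print(s['t'],s['eef_pos'],s['ee_rot'],s['width'],s['force'])
w=show("wrist","w9",crop=(230,120,420,240),f=4)
E
```

```text
12.1 [ 0.60371819 -0.0829486   0.1171776 ] [ 3.14146781e+00 -1.39591032e-03  1.57028256e-01] 0.055776309647984176 [-0.23256943 -0.15553126 -2.69267966]
```

View pics/w9.png

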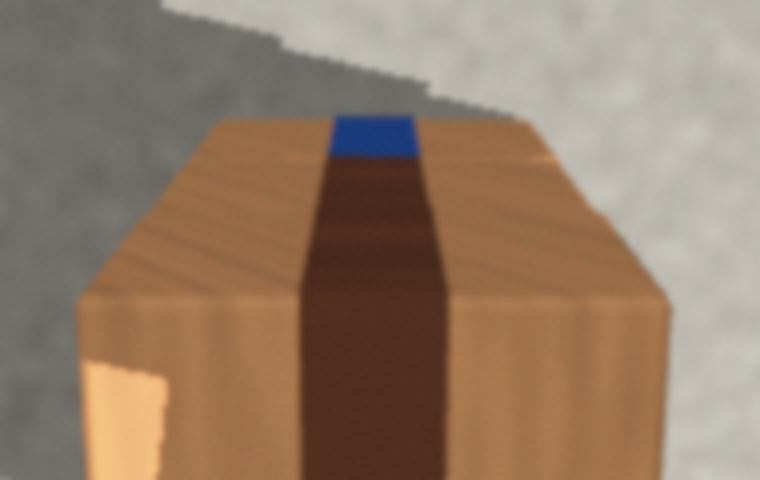

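Emit:
jog_arm([
  [[-0.0003, 0, 0.0007, 0, 0, 0, 0.05], [-0.0003, 0, 0.0013, 0, 0, 0, 0.05], [-0.0003, 0, 0.0015, 0, 0, 0, 0.05]],
])

```text
t: 12.45
eef_pos: [0.6037, -0.083, 0.1169]
ee_rot: [3.141, -0.002, 0.157]
force: [-2.9, 0.5, 7.8]
width: 0.0565
```

Emit:
jog_arm([
  [[0, 0, 0, 0, 0, 0, 0.0876], [0, 0, 0, 0, 0, 0, 0.0876], [0, 0, 0, 0, 0, 0, 0.0876], [0, 0, 0, 0, 0, 0, 0.0876], [0, 0, -0.03, 0, 0, 0, 0.0876], [0, 0, -0.08, 0, 0, 0, 0.0876], [0, 0, -0.13, 0, 0, 0, 0.0876], [0, 0, -0.13, 0, 0, 0, 0.0876]],
])

```text
t: 13.25
eef_pos: [0.607, -0.0833, 0.255]
ee_rot: [3.139, -0.015, 0.158]
force: [0.5, 1.3, -0.5]
width: 0.0877
```

```bash
python3 - <<'E'
from h import *
import pickle
s=arm.get_state();print(s['t'],s['eef_pos'],s['ee_rot'],s['width'],s['force'])
w=show("wrist","w10")
t=show("scene","s2",crop=(150,150,480,310),f=2.4)
# tongs from w1
w=np.load("pics/w1.npy"); s1=pickle.load(open("pics/w1.pkl","rb"))
cv2.imwrite("pics/w1z.png",cv2.resize(w[0:205,180:440,::-1],None,fx=2.9,fy=2.9,interpolation=cv2.INTER_CUBIC))
E
```

```text
13.25 [ 0.60698891 -0.08325052  0.25501681] [ 3.13890794 -0.01464927  0.15847478] 0.08774465420598777 [ 0.4926871   1.32311915 -0.51745561]
```

View pics/w10.png

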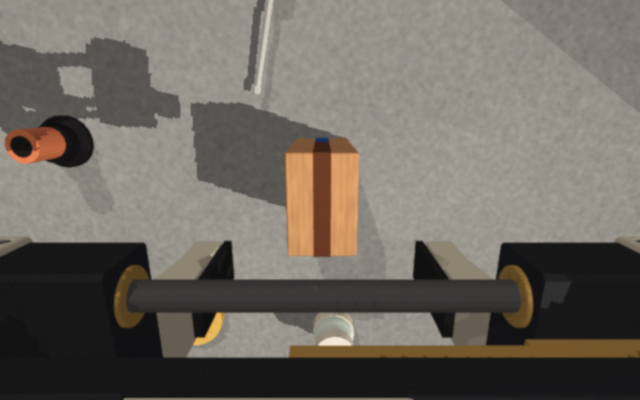

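View pics/s2.png

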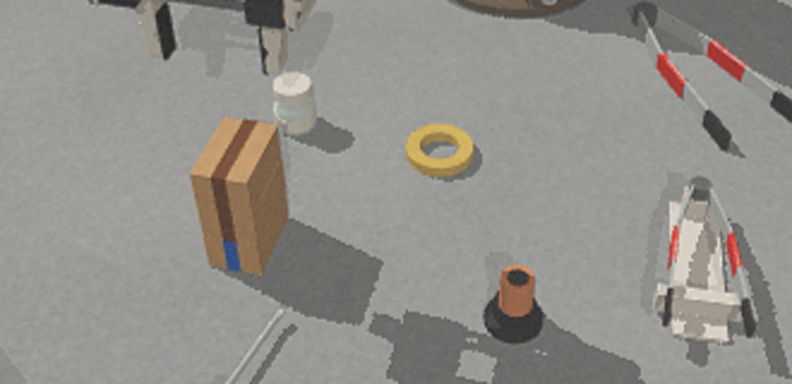

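View pics/w1z.png

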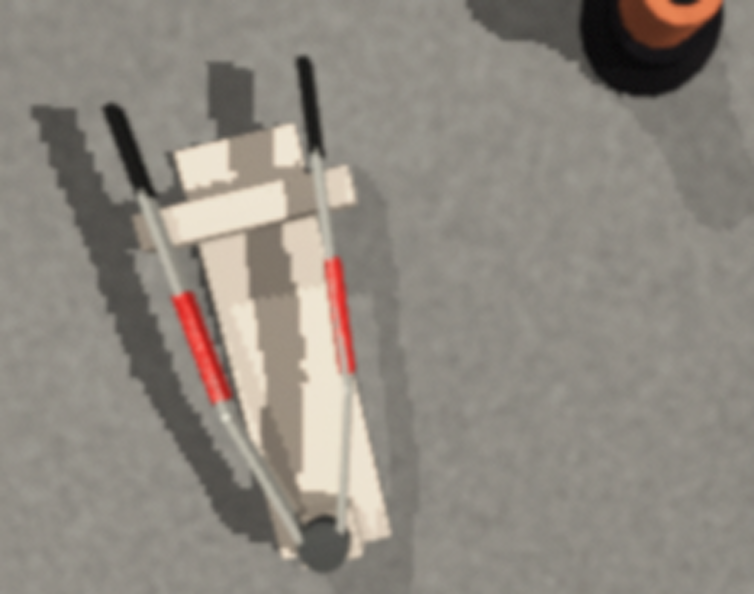

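```bash
python3 - <<'E'
from h import *
import pickle
w=np.load("pics/w1.npy"); s1=pickle.load(open("pics/w1.pkl","rb"))
hsv=cv2.cvtColor(w,cv2.COLOR_RGB2HSV).astype(int); H,S,V=[hsv[:,:,i] for i in range(3)]
def bl(m,r,amin=20):
    a,b,c,d=r; z=np.zeros_like(m); z[b:d,a:c]=m[b:d,a:c]
    n,l,st,ce=cv2.connectedComponentsWithStats(z.astype(np.uint8)); return [ce[i] for i in range(1,n) if st[i,4]>amin],[np.argwhere(l==i)[:,::-1] for i in range(1,n) if st[i,4]>amin]
red,pp=bl(((H<6)|(H>174))&(S>150),(230,80,310,150)); P=[plane("wrist",c,.044,s1)[0] for c in red]; print("red",np.round(P,4))
for p in pp:
    X=plane("wrist",p,.044,s1)[:,:2]; f=cv2.fitLine((X*1000).astype(np.float32),cv2.DIST_L2,0,.01,.01).ravel(); print("dir",np.degrees(np.arctan2(f[1],f[0])))
g=np.mean(P,0)[:2]
tip,_=bl(V<45,(210,10,295,70)); T=[plane("wrist",c,.044,s1)[0] for c in tip]; print("tip",np.round(T,4)); tc=np.mean(T,0)[:2]
hg,_=bl(V<90,(282,175,302,200)); print(hg); h=plane("wrist",[[291.5,187]],.046,s1)[0][:2]
print("grip",g,"tipc",tc,"hinge",h, "d",np.linalg.norm(tc-g),np.linalg.norm(g-h),"yaws",[np.degrees(np.arctan2(*(b-a)[::-1])) for a,b in ((g,tc),(h,g),(h,tc))], "sep",np.linalg.norm(P[0]-P[1]),np.linalg.norm(T[0]-T[1]))
p=(P[0]-P[1])[:2]; print("perp yaw",np.degrees(np.arctan2(-p[0],p[1]))%180)
s=arm.get_state(); print("bush",plane("wrist",[[21,146]],.061,s), plane("top",[[241,126.5]],.061))
E
```

```text
red [[0.4878 0.3167 0.044 ]
 [0.4732 0.3718 0.044 ]]
dir 8.851169
dir 18.967733
tip [[0.5599 0.327  0.044 ]
 [0.5442 0.3946 0.044 ]]
[array([290.79069767, 187.28372093])]
grip [0.4804957  0.34425016] tipc [0.55203094 0.3608073 ] hinge [0.39380662 0.32552861] d 0.07342635456220555 0.08868761721076106 yaws [np.float64(13.031878080813204), np.float64(12.18655572368046), np.float64(12.569427245892294)] sep 0.057028965173698286 0.06943457319722499
perp yaw 14.73917123429996
bush [[0.59418326 0.19213531 0.061     ]] [[0.59676719 0.193594   0.061     ]]
```

```bash
python3 -c "
from h import *
go(.422,.33,.22,13.5)"
```

```text
shift [-0.1152, -0.4362, 0.0278] turn [0.02, -0.33, -4.48] t 13.35
```

Emit:
jog_arm([
  [[-0.115, -0.436, 0.02, 0, -0.3, -4.5, 0.0876], [-0.115, -0.436, 0.02, 0, -0.3, -4.5, 0.0876], [-0.115, -0.436, 0.02, 0, -0.3, -4.5, 0.0876], [-0.115, -0.436, 0.02, 0, -0.3, -4.5, 0.0876], [-0.115, -0.436, 0.02, 0, -0.3, -4.5, 0.0876], [-0.115, -0.436, 0.02, 0, -0.3, -4.5, 0.0876], [-0.115, -0.436, 0.028, 0, -0.3, -4.5, 0.0876], [-0.115, -0.436, 0.028, 0, -0.3, -4.5, 0.0876]],
])

```text
t: 14.15
eef_pos: [0.4413, 0.2838, 0.2234]
ee_rot: [3.14, 0.001, 0.236]
force: [1.0, 1.0, 0.4]
width: 0.0876
```

```bash
python3 -c "
from h import *
go(.422,.33,.22,13.5)"
```

```text
shift [-0.0079, -0.0494, 0.0034] turn [0.08, 0.05, 0.02] t 14.15
```

Emit:
jog_arm([
  [[-0.008, -0.049, 0.003, 0, 0, 0, 0.0876], [-0.008, -0.049, 0.003, 0, 0, 0, 0.0876], [-0.008, -0.049, 0.003, 0, 0, 0, 0.0876], [-0.008, -0.049, 0.003, 0, 0, 0, 0.0876]],
])

```text
t: 14.55
eef_pos: [0.4219, 0.3287, 0.2195]
ee_rot: [3.139, 0.002, 0.236]
force: [-0.1, -0.2, -0.3]
width: 0.0878
```

```bash
python3 - <<'E'
from h import *
import pickle
s=arm.get_state();print(s['t'],s['eef_pos'],s['ee_rot'])
w=show("wrist","w11"); pickle.dump(s,open("pics/w11.pkl","wb"))
E
```

```text
14.55 [0.42185688 0.32873997 0.21946476] [3.13886877e+00 2.31735329e-03 2.35792398e-01]
```

View pics/w11.png

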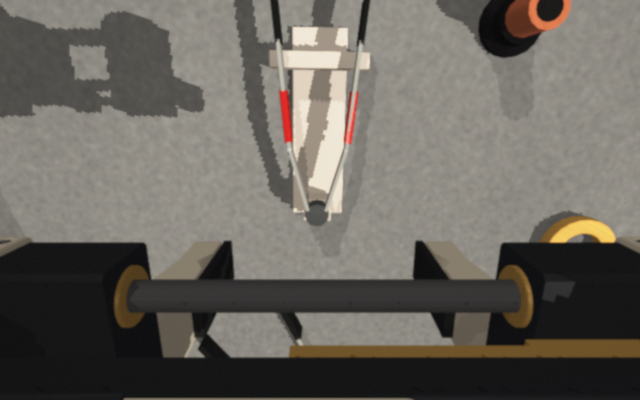

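```bash
python3 - <<'E'
from h import *
import pickle
w=np.load("pics/w11.npy"); s1=pickle.load(open("pics/w11.pkl","rb"))
hsv=cv2.cvtColor(w,cv2.COLOR_RGB2HSV).astype(int); H,S,V=[hsv[:,:,i] for i in range(3)]
m=(((H<6)|(H>174))&(S>150)); z=np.zeros_like(m); z[80:160,270:370]=m[80:160,270:370]
n,l,st,ce=cv2.connectedComponentsWithStats(z.astype(np.uint8))
P=[];a=[]
for i in range(1,n):
    if st[i,4]>20:
        p=np.argwhere(l==i)[:,::-1]; X=plane("wrist",p,.044,s1)[:,:2]; f=cv2.fitLine((X*1000).astype(np.float32),cv2.DIST_L2,0,.01,.01).ravel(); an=np.degrees(np.arctan2(f[1],f[0])); P.append(X.mean(0)); a.append(an); print(st[i],ce[i],X.mean(0).round(4),an)
g=np.mean(P,0); p=P[0]-P[1]; print("grip",g,"meandir",np.mean(a),"perp",np.degrees(np.arctan2(-p[0],p[1])))
h=plane("wrist",[[317,213]],.046,s1)[0][:2]; print("hinge",h,np.linalg.norm(g-h),np.degrees(np.arctan2(*(g-h)[::-1])))
# crossbar edge
c=plane("wrist",[[270,61],[369,62.5]],.030,s1); d=(c[0]-c[1])[:2]; print("bar yaw",np.degrees(np.arctan2(-d[0],d[1])),np.linalg.norm(d), c.mean(0))
# bushing top and stand
cop=((H<14)&(S>120)&(V>60)); z=np.zeros_like(cop); z[0:60,480:600]=cop[0:60,480:600]
p=np.argwhere(z)[:,::-1]; print(p.min(0),p.max(0))
print("bush top",plane("wrist",[[551,7]],.061,s1), "stand foot", plane("wrist",[[509,25]],.01,s1))
go(.4805,.344,.12,13.8)
E
```

```text
[280  91  12  51 409] [285.79706601 115.4792176 ] [0.4725 0.3722] 17.86179
[349  93   9  50 101] [352.81188119 119.48514851] [0.4826 0.3158] 5.6869035
grip [0.47756273 0.34396194] meandir 11.774346 perp 10.194712073258797
hinge [0.39430609 0.32636773] 0.08509538158958103 11.932470113204065
bar yaw 12.751856202428492 0.08471713559071072 [0.52220614 0.35451472 0.03      ]
[505   0] [570  37]
bush top [[0.59721087 0.1947773  0.061     ]] stand foot [[0.59284146 0.1989907  0.01      ]]
shift [0.0605, -0.0018, 0.0997] turn [0.13, 0.11, -0.34] t 14.6
```

The tongs are centred below at (317,150), with the crossbar from (270,61) to (369,62). I estimate the grip point at (0.480,0.3445), yaw 12.8°.

```bash
python3 -c "
from h import *
go(.480,.3445,.041,12.8)"
```

```text
shift [0.0603, -0.0026, 0.1787] turn [0.13, 0.11, 0.66] t 14.6
```

Emit:
jog_arm([
  [[0.03, -0.0026, 0.01, 0.1, 0.1, 0.7, 0.0876], [0.06, -0.0026, 0.03, 0.1, 0.1, 0.7, 0.0876], [0.06, -0.0026, 0.06, 0.1, 0.1, 0.7, 0.0876], [0.06, -0.0026, 0.09, 0.1, 0.1, 0.7, 0.0876], [0.06, -0.0026, 0.1, 0.1, 0.1, 0.7, 0.0876], [0.06, -0.0026, 0.1, 0.1, 0.1, 0.7, 0.0876]],
])

```text
t: 15.2
eef_pos: [0.4798, 0.3429, 0.1184]
ee_rot: [3.139, 0.002, 0.221]
force: [0.9, -0.3, 0.4]
width: 0.0876
```

```bash
python3 - <<'E'
from h import *
go(.480,.3445,.041,12.8)
w=show("wrist","w12"); t=show("scene","s3",crop=(380,190,500,310),f=5)
E
```

```text
shift [0.0007, -0.0017, 0.0774] turn [0.15, 0.14, -0.14] t 15.2
```

View pics/w12.png

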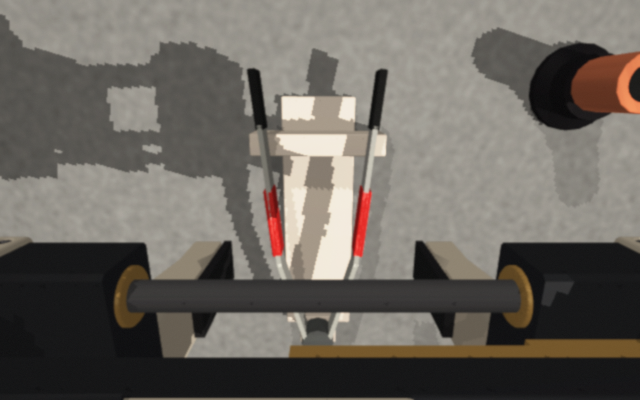

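View pics/s3.png

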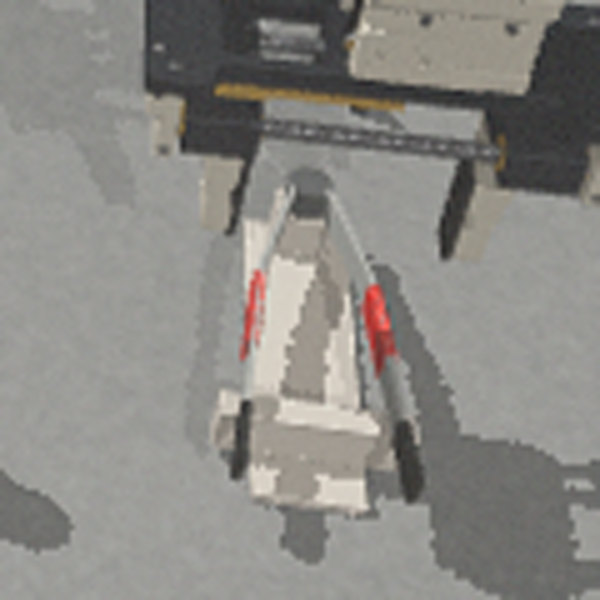

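```bash
python3 - <<'E'
from h import *
s=arm.get_state()
w=np.load("pics/w12.npy")
hsv=cv2.cvtColor(w,cv2.COLOR_RGB2HSV).astype(int); H,S,V=[hsv[:,:,i] for i in range(3)]
m=(((H<8)|(H>172))&(S>120)); z=np.zeros_like(m); z[180:262,255:380]=m[180:262,255:380]
p=np.argwhere(z)[:,::-1]; L=p[p[:,0]<315]; Rr=p[p[:,0]>315]
for q in (L,Rr): print(len(q),q.min(0),q.max(0),q.mean(0).round(1),tool(s,plane("wrist",(q.min(0)+q.max(0))/2,.042,s)[0]).round(4))
d=np.zeros(V.shape,bool); d[60:130,245:390]=(V<40)[60:130,245:390]
p=np.argwhere(d)[:,::-1]
for q in (p[p[:,0]<315],p[p[:,0]>315]): print("tip",len(q),tool(s,plane("wrist",(q.min(0)+q.max(0))/2,.042,s)[0]).round(4))
E
```

```text
835 [264 186] [283 256] [273.9 222.3] [-0.0013 -0.0309  0.079 ]
798 [352 186] [371 256] [360.9 222. ] [-0.0013  0.0255  0.079 ]
tip 600 [ 0.0741 -0.0376  0.0791]
tip 516 [0.0739 0.0323 0.0791]
```

Emit:
jog_arm([
  [[-0.001, -0.002, 0.02, 0.1, 0.1, 0, 0.0876], [-0.001, -0.002, 0.045, 0.1, 0.1, 0, 0.0876], [-0.001, -0.002, 0.065, 0.1, 0.1, 0, 0.0876], [-0.001, -0.002, 0.0775, 0.1, 0.1, 0, 0.0876], [-0.001, -0.002, 0.0775, 0.1, 0.1, 0, 0.0876], [-0.001, -0.002, 0.0775, 0.1, 0.1, 0, 0.0876]],
])

```text
t: 15.9
eef_pos: [0.4799, 0.3471, 0.0447]
ee_rot: [-3.139, -0.004, 0.223]
force: [0.2, -0.3, 0.8]
width: 0.0873
```

Emit:
jog_arm([
  [[0, 0, 0, 0, 0, 0, 0.055], [0, 0, 0, 0, 0, 0, 0.055], [0, 0, 0, 0, 0, 0, 0.055], [0, 0, 0, 0, 0, 0, 0.055], [0, 0, 0, 0, 0, 0, 0.055]],
], newtons=12)

```text
t: 16.4
eef_pos: [0.4803, 0.3474, 0.0452]
ee_rot: [-3.139, -0.005, 0.223]
force: [1.3, -0.7, 3.1]
width: 0.0568
```

```bash
python3 - <<'E'
from h import *
s=arm.get_state();print(s['t'],s['eef_pos'],s['ee_rot'],s['width'],s['force'])
w=show("wrist","w13")
E
```

```text
16.4 [0.48030436 0.3474202  0.04523271] [-3.13863986 -0.00538175  0.22302032] 0.05682184341265734 [ 1.30396625 -0.70805183  3.09729339]
```

View pics/w13.png

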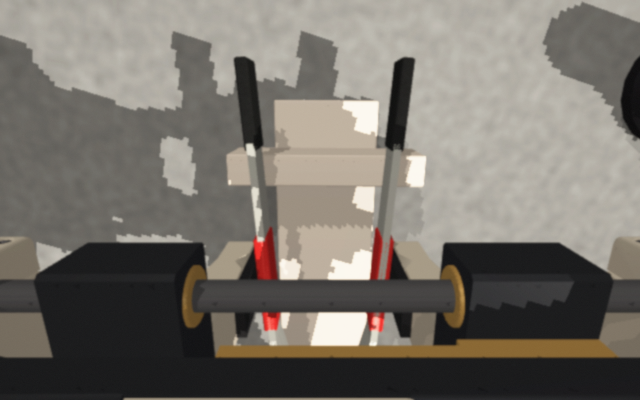

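Emit:
jog_arm([
  [[0, 0, 0, 0, 0, 0, 0.054], [0, 0, 0, 0, 0, 0, 0.054], [0, 0, -0.005, 0, 0, 0, 0.054], [0, 0, -0.015, 0, 0, 0, 0.054], [0, 0, -0.035, 0, 0, 0, 0.054], [0, 0, -0.055, 0, 0, 0, 0.054], [0, 0, -0.065, 0, 0, 0, 0.054], [0, 0, -0.065, 0, 0, 0, 0.054]],
])

```text
t: 17.25
eef_pos: [0.4806, 0.3479, 0.1121]
ee_rot: [-3.137, -0.008, 0.223]
force: [0.3, -0.0, -1.9]
width: 0.054
```

```bash
python3 - <<'E'
from h import *
s=arm.get_state();print(s['t'],s['eef_pos'],s['ee_rot'],s['width'],s['force'])
w=show("wrist","w14"); t=show("scene","s4",crop=(300,150,520,310),f=3.6)
E
```

```text
17.25 [0.4805877  0.3479371  0.11208656] [-3.13655506 -0.00787491  0.22317825] 0.053958279306034904 [ 0.27079921 -0.02268692 -1.9067569 ]
```

View pics/w14.png

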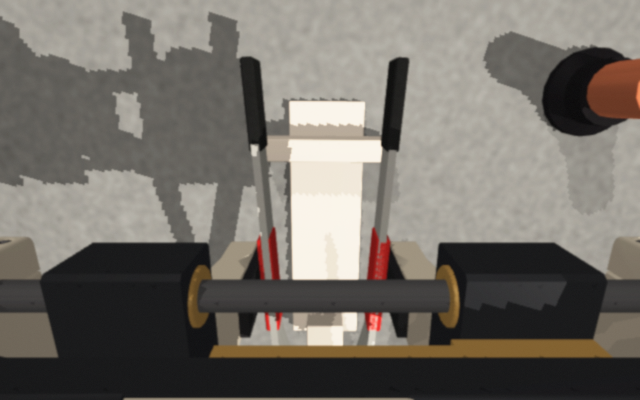

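View pics/s4.png

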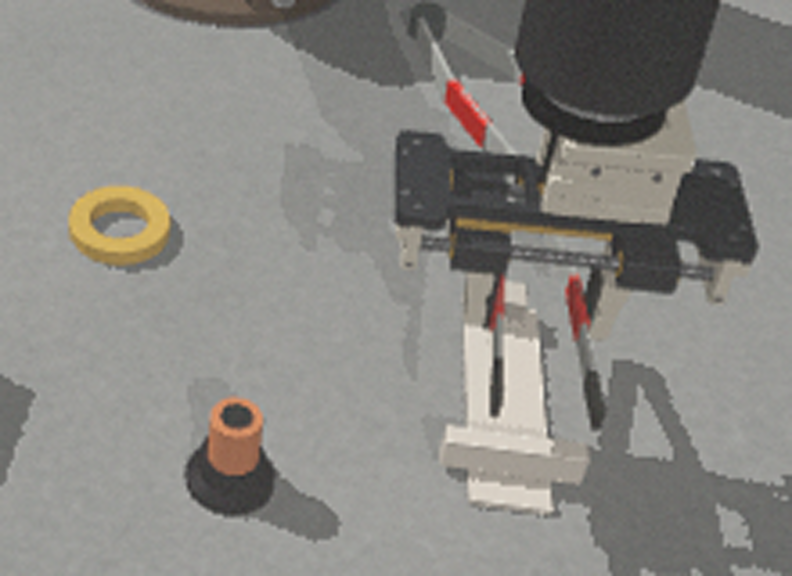

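```bash
python3 -c "
from h import *
go(.520,.1945,.13,0)"
```

```text
shift [0.0057, 0.1575, -0.0205] turn [-0.21, -0.27, 12.76] t 17.35
```

Emit:
jog_arm([
  [[0, 0.03, -0.02, -0.2, -0.3, 3, 0.054], [0.006, 0.065, -0.02, -0.2, -0.3, 7, 0.054], [0.006, 0.1, -0.02, -0.2, -0.3, 11, 0.054], [0.006, 0.13, -0.02, -0.2, -0.3, 12.8, 0.054], [0.006, 0.15, -0.02, -0.2, -0.3, 12.8, 0.054], [0.006, 0.157, -0.02, -0.2, -0.3, 12.8, 0.054], [0.006, 0.157, -0.02, -0.2, -0.3, 12.8, 0.054]],
])

```text
t: 18.05
eef_pos: [0.5199, 0.1941, 0.1286]
ee_rot: [3.141, 0.002, -0.002]
force: [0.2, 0.1, -1.3]
width: 0.0541
```

```bash
python3 - <<'E'
from h import *
import pickle
s=arm.get_state();print(s['t'],s['eef_pos'],s['ee_rot'],s['width'],s['force'])
w=show("wrist","w15"); pickle.dump(s,open("pics/w15.pkl","wb")); t=show("scene","s5",crop=(280,150,500,310),f=3.6)
E
```

```text
18.05 [0.51992213 0.19407109 0.12862333] [ 3.14084884e+00  1.84592757e-03 -2.15099292e-03] 0.05405605058881937 [ 0.23144429  0.05983266 -1.31988197]
```

View pics/w15.png

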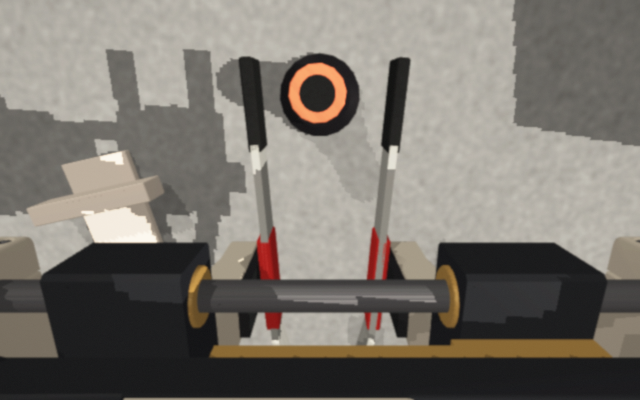

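View pics/s5.png

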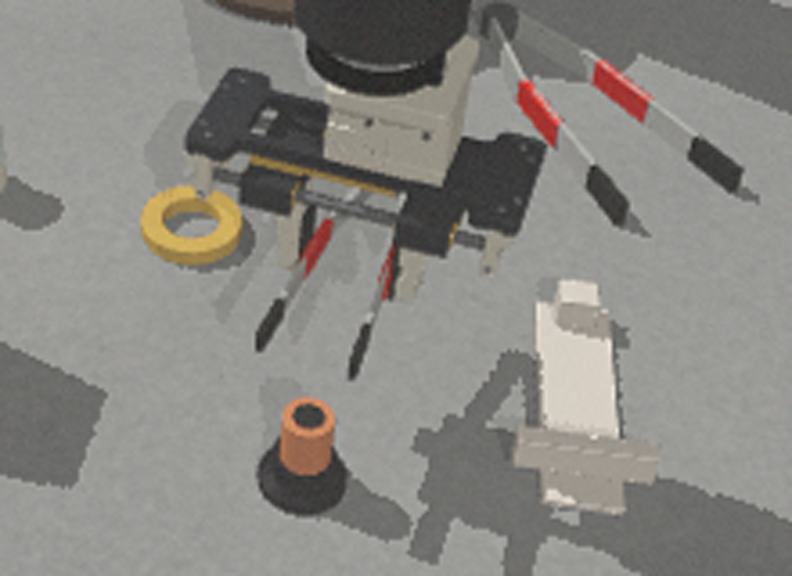

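```bash
python3 - <<'E'
from h import *
import pickle
s=pickle.load(open("pics/w15.pkl","rb")); w=np.load("pics/w15.npy")
m=optics.camera_model("wrist"); M=np.array(m["mount"]);K=np.array(m["mtx"])
def tz(uv,z):
    d=M[:3,:3]@np.linalg.inv(K)@np.array([*uv,1.]); return (M[:3,3]+d*((z-M[2,3])/d[2])).round(4)
hsv=cv2.cvtColor(w,cv2.COLOR_RGB2HSV).astype(int); H,S,V=[hsv[:,:,i] for i in range(3)]
c=(H<20)&(S>90); c[:40]=0;c[150:]=0;c[:,:270]=0;c[:,370:]=0
p=np.argwhere(c)[:,::-1].astype(np.float32); (e,ax,an)=cv2.fitEllipse(cv2.convexHull(p)); print("ring",e,ax)
zb=s["eef_pos"][2]-.061; b=tz(e,zb); print("bush tool",b,"diam mm",np.mean(ax)*(zb+.1365)/356*1000/.96)
k=(V<55); 
for lo,hi in ((225,270),(375,415)):
    d=np.zeros_like(k); d[50:155,lo:hi]=k[50:155,lo:hi]
    n,l,st,ce=cv2.connectedComponentsWithStats(d.astype(np.uint8)); i=1+np.argmax(st[1:,4]); q=np.argwhere(l==i)[:,::-1]
    print("tip",st[i]); 
    top=q[q[:,1]<q[:,1].min()+8]; bot=q[q[:,1]>q[:,1].max()-8]
    for r in (60,80,100,120,140):
        a=q[q[:,1]==r][:,0]; print(r,a.min(),a.max(),tz((a.min(),r),-.001)[:2],tz((a.max(),r),-.001)[:2])
    print("ends x",tz((ce[i][0],q[:,1].min()),-.001)[0],tz((ce[i][0],q[:,1].max()),.007)[0])
E
```

```text
ring (316.9118347167969, 92.64126586914062) (60.306583404541016, 62.540557861328125)
bush tool [ 0.0774 -0.0024  0.0676] diam mm 36.686515675205335
tip [ 239   58   27   92 1599]
60 239 256 [ 0.0877 -0.029 ] [ 0.0877 -0.0229]
80 241 260 [ 0.0809 -0.0287] [ 0.0809 -0.0218]
100 244 262 [ 0.074 -0.028] [ 0.074  -0.0214]
120 246 263 [ 0.0668 -0.0277] [ 0.0668 -0.0214]
140 249 265 [ 0.0594 -0.027 ] [ 0.0594 -0.021 ]
ends x 0.0883 0.0549
tip [ 382   58   27   94 1547]
60 393 408 [0.0877 0.0258] [0.0877 0.0311]
80 389 406 [0.081  0.0247] [0.081  0.0309]
100 387 403 [0.074  0.0243] [0.074  0.0302]
120 385 401 [0.0669 0.024 ] [0.0669 0.0299]
140 382 398 [0.0595 0.0232] [0.0595 0.0292]
ends x 0.0884 0.0542
```

Emit:
jog_arm([
  [[0.003, -0.0035, 0.01, 0, 0, 0, 0.054], [0.006, -0.0035, 0.025, 0, 0, 0, 0.054], [0.006, -0.0035, 0.038, 0, 0, 0, 0.054], [0.006, -0.0035, 0.043, 0, 0, 0, 0.054], [0.006, -0.0035, 0.043, 0, 0, 0, 0.054], [0.006, -0.0035, 0.043, 0, 0, 0, 0.054]],
])

```text
t: 18.75
eef_pos: [0.5261, 0.1992, 0.086]
ee_rot: [3.141, 0.001, -0.0]
force: [0.3, -0.4, -1.2]
width: 0.0538
```

```bash
cat > b.py <<'E'
from h import *
def look(name,ztop=.061):
    s=arm.get_state();print(s['t'],s['eef_pos'],s['ee_rot'],s['width'],s['force'])
    w=show("wrist",name)
    m=optics.camera_model("wrist"); M=np.array(m["mount"]);K=np.array(m["mtx"])
    def tz(uv,z):
        d=M[:3,:3]@np.linalg.inv(K)@np.array([*uv,1.]); return (M[:3,3]+d*((z-M[2,3])/d[2])).round(4)
    hsv=cv2.cvtColor(w,cv2.COLOR_RGB2HSV).astype(int); H,S,V=[hsv[:,:,i] for i in range(3)]
    c=(H<20)&(S>90); c[:20]=0;c[170:]=0;c[:,:270]=0;c[:,375:]=0
    p=np.argwhere(c)[:,::-1].astype(np.float32); (e,ax,an)=cv2.fitEllipse(cv2.convexHull(p)); print("ring",e,ax, "bush tool",tz(e,s["eef_pos"][2]-ztop), p.min(0),p.max(0))
    k=(V<55)
    for r in (90,100,110):
        L=[x for x in range(225,270) if k[r,x]]; R=[x for x in range(370,420) if k[r,x]]
        if L and R: print(r,"inner",tz((max(L),r),-.001)[:2],tz((min(R),r),-.001)[:2])
E
python3 -c "
from b import *
look('w16')"
```

```text
18.75 [0.52610263 0.19919679 0.08604494] [ 3.14123628e+00  1.01594945e-03 -2.72059234e-04] 0.05382239177895801 [ 0.26698922 -0.36884588 -1.23336109]
ring (327.1065979003906, 105.97964477539062) (74.04647827148438, 76.64807891845703) bush tool [0.0713 0.0027 0.025 ] [290.  68.] [364. 144.]
90 inner [ 0.0775 -0.022 ] [0.0775 0.018 ]
100 inner [ 0.074  -0.0218] [0.074  0.0181]
110 inner [ 0.0704 -0.0216] [0.0705 0.0183]
```

View pics/w16.png

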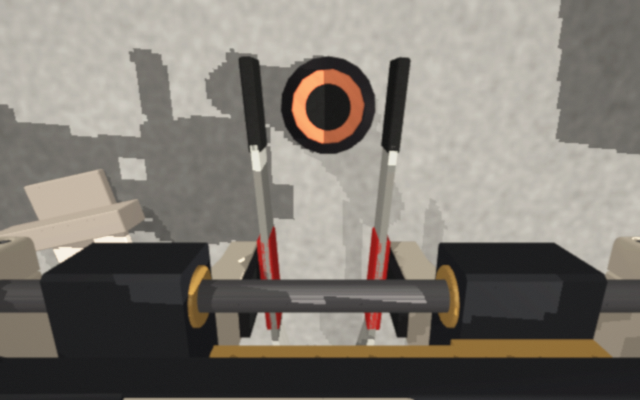

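Emit:
jog_arm([
  [[0, 0.0013, 0.005, 0, 0, 0, 0.054], [0, 0.0013, 0.012, 0, 0, 0, 0.054], [0, 0.0013, 0.02, 0, 0, 0, 0.054], [0, 0.0013, 0.028, 0, 0, 0, 0.054], [0, 0.0013, 0.034, 0, 0, 0, 0.054], [0, 0.0013, 0.034, 0, 0, 0, 0.054], [0, 0.0013, 0.034, 0, 0, 0, 0.054]],
])

```text
t: 19.5
eef_pos: [0.5263, 0.1979, 0.0521]
ee_rot: [3.141, 0.001, -0.0]
force: [0.2, 1.1, -0.6]
width: 0.0538
```

```bash
python3 -c "
from b import *
look('w17'); show('scene','s6',crop=(280,150,500,310),f=3.6)"
```

```text
19.5 [0.5262611  0.19790943 0.0521482 ] [ 3.14128662e+00  7.98190151e-04 -2.53718204e-04] 0.053779714684186256 [ 0.24331429  1.11507982 -0.60956267]
ring (324.92352294921875, 108.5460205078125) (93.6004409790039, 96.19844055175781) bush tool [ 0.0712  0.0016 -0.0089] [278.  61.] [372. 156.]
90 inner [ 0.0775 -0.0216] [0.0775 0.018 ]
100 inner [ 0.074  -0.0214] [0.074  0.0185]
110 inner [ 0.0704 -0.0212] [0.0705 0.019 ]
```

View pics/w17.png

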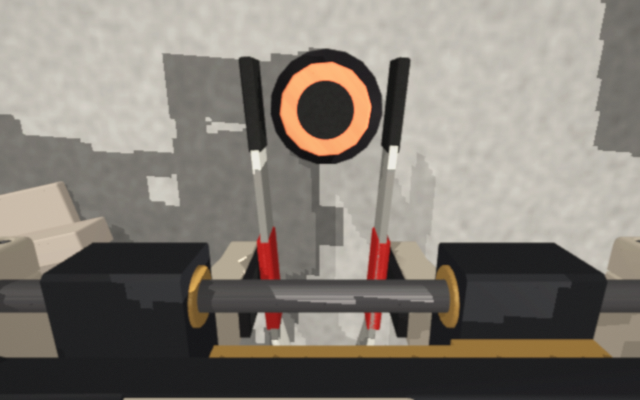

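View pics/s6.png

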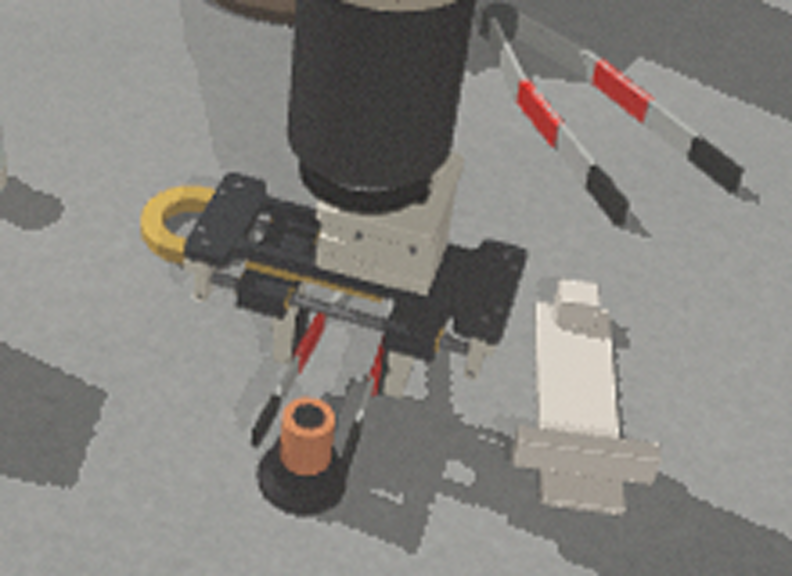

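The bushing ring at (325,108) sits centred between the tips, with inner edges at about 262 and 387. Closing.

Emit:
jog_arm([
  [[0, 0, 0, 0, 0, 0, 0.05], [0, 0, 0, 0, 0, 0, 0.047], [0, 0, 0, 0, 0, 0, 0.044], [0, 0, 0, 0, 0, 0, 0.04], [0, 0, 0, 0, 0, 0, 0.036], [0, 0, 0, 0, 0, 0, 0.036], [0, 0, 0, 0, 0, 0, 0.036]],
], newtons=24)

```text
t: 20.3
eef_pos: [0.5265, 0.1981, 0.0527]
ee_rot: [-3.141, 0.0, -0.0]
force: [-0.2, 0.1, 0.4]
width: 0.0438
```

```bash
python3 -c "
from b import *
look('w18')"
```

```text
20.3 [0.52650107 0.19812287 0.05265124] [-3.14127921e+00  2.37684473e-05 -1.86407263e-04] 0.04378721945093138 [-0.19061826  0.10877677  0.37422014]
ring (323.9287109375, 109.41586303710938) (92.93359375, 95.63432312011719) bush tool [ 0.0709  0.0012 -0.0083] [278.  62.] [370. 157.]
90 inner [ 0.0775 -0.0187] [0.0775 0.018 ]
100 inner [ 0.074  -0.0189] [0.074  0.0181]
110 inner [ 0.0704 -0.019 ] [0.0705 0.0186]
```

View pics/w18.png

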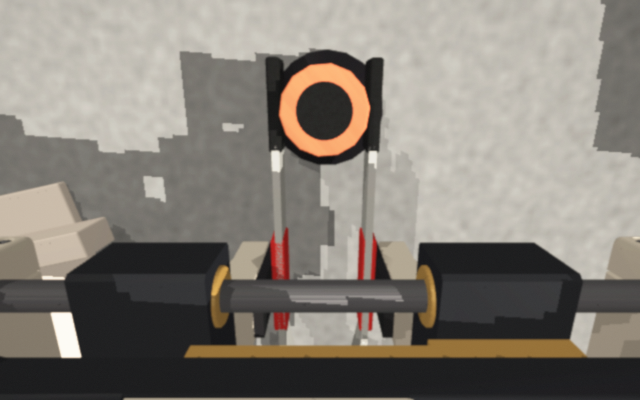

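Emit:
jog_arm([
  [[0, 0, -0.005, 0, 0, 0, 0.036], [0, 0, -0.015, 0, 0, 0, 0.036], [0, 0, -0.03, 0, 0, 0, 0.036], [0, 0, -0.055, 0, 0, 0, 0.036], [0, 0, -0.085, 0, 0, 0, 0.036], [0, 0, -0.12, 0, 0, 0, 0.036], [0, 0, -0.16, 0, 0, 0, 0.036], [0, 0, -0.19, 0, 0, 0, 0.036]],
])

```text
t: 21.15
eef_pos: [0.5267, 0.1981, 0.2462]
ee_rot: [-3.14, -0.002, 0.0]
force: [0.0, 1.9, -2.3]
width: 0.0434
```

```bash
python3 -c "
from b import *
s=arm.get_state(); print(s['t'],s['eef_pos'],s['width'],s['force'])
w=show('wrist','w19'); show('scene','s7',crop=(200,100,500,310),f=2.6)
go(.602-.072,-.084,.25,0)"
```

```text
21.15 [0.52672912 0.19806047 0.24620547] 0.04337708762911691 [ 0.04007926  1.93313273 -2.33699858]
shift [0.0014, 0.283, -0.0028] turn [-0.29, -0.44, 0.03] t 21.25
```

View pics/w19.png

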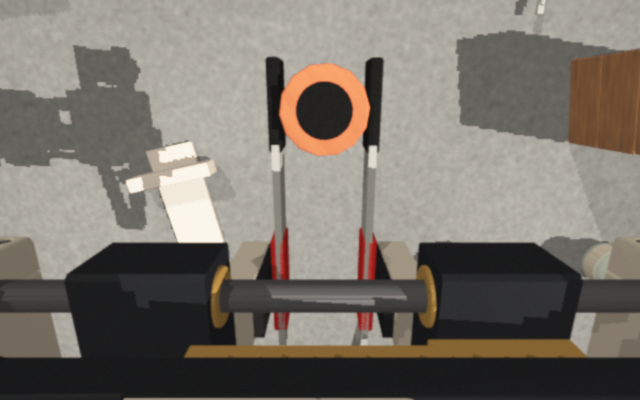

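View pics/s7.png

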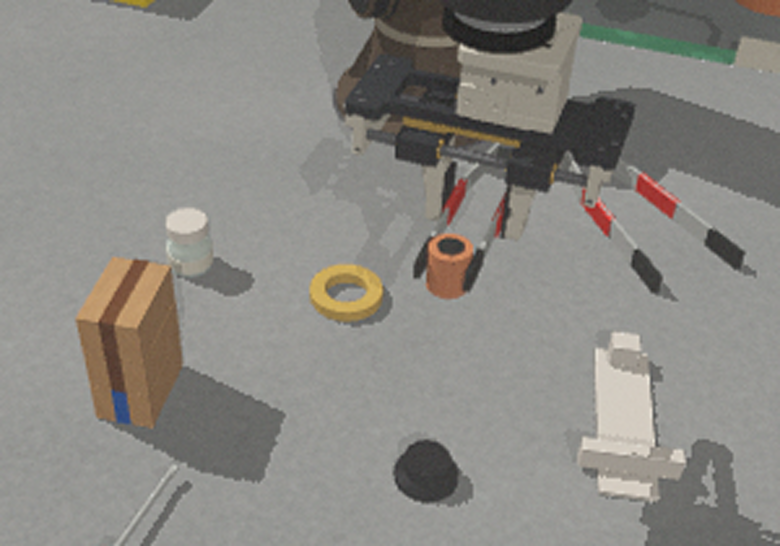

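Emit:
jog_arm([
  [[0.0, 0.015, -0.003, -0.2, -0.3, 0, 0.036], [0.0, 0.04, -0.003, -0.3, -0.4, 0, 0.036], [0.001, 0.08, -0.003, -0.3, -0.4, 0, 0.036], [0.001, 0.12, -0.003, -0.3, -0.4, 0, 0.036], [0.001, 0.16, -0.003, -0.3, -0.4, 0, 0.036], [0.001, 0.2, -0.003, -0.3, -0.4, 0, 0.036], [0.002, 0.235, -0.003, -0.3, -0.4, 0, 0.036], [0.002, 0.26, -0.003, -0.3, -0.4, 0, 0.036]],
])

```text
t: 22.05
eef_pos: [0.5294, -0.0637, 0.2499]
ee_rot: [3.141, 0.001, -0.001]
force: [0.1, -0.4, -2.1]
width: 0.0435
```

```bash
python3 -c "
from b import *
go(.531,-.084,.25,0)"
```

```text
shift [0.0016, 0.0203, -0.0001] turn [0.03, 0.05, -0.05] t 22.05
```

Emit:
jog_arm([
  [[0.001, 0.012, 0, 0, 0, 0, 0.036], [0.0016, 0.02, 0, 0, 0, 0, 0.036], [0.0016, 0.02, 0, 0, 0, 0, 0.036], [0.0016, 0.02, 0, 0, 0, 0, 0.036], [0.0016, 0.02, 0, 0, 0, 0, 0.036]],
])

```text
t: 22.55
eef_pos: [0.531, -0.0828, 0.2499]
ee_rot: [3.141, 0.001, 0.0]
force: [0.8, 0.1, -1.5]
width: 0.0435
```

```bash
python3 -c "
from b import *
s=arm.get_state(); print(s['t'],s['eef_pos'],s['ee_rot'],s['width'],s['force'],abs(s['qd']).max())
w=show('wrist','w20'); show('scene','s8',crop=(200,100,460,300),f=3); show('top','t8',crop=(240,60,460,220),f=3.5)"
```

```text
22.55 [ 0.53101828 -0.08280147  0.24985874] [3.14120199e+00 9.60805618e-04 2.28634839e-04] 0.04353212952388434 [ 0.81881002  0.1312656  -1.49019043] 0.0025202312969724357
```

View pics/w20.png

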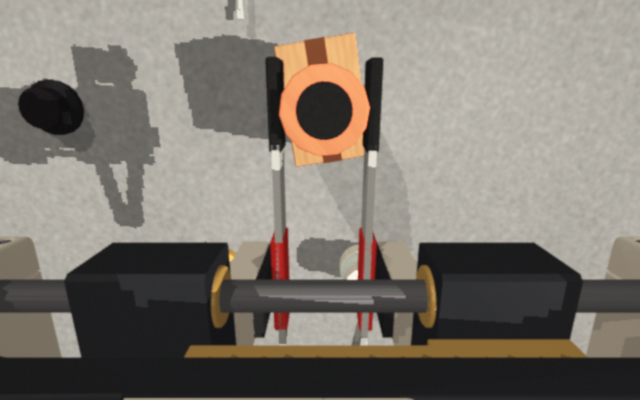

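View pics/s8.png

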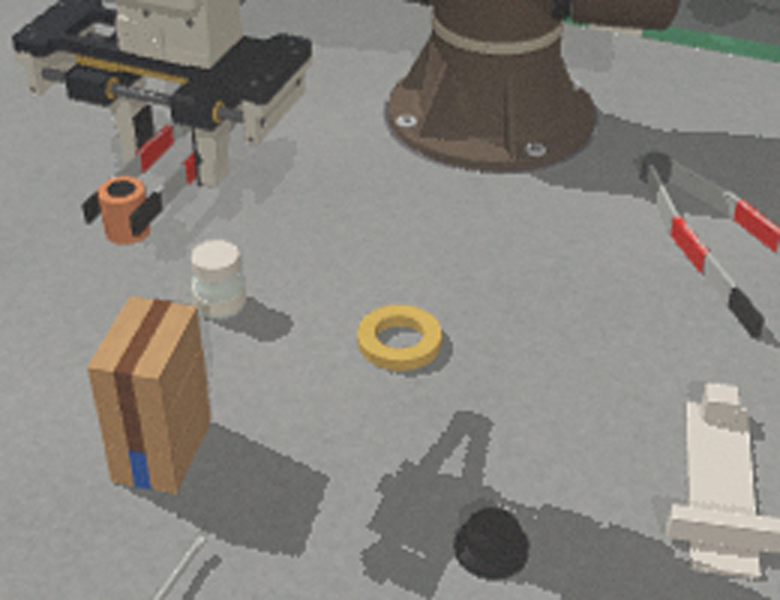

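View pics/t8.png

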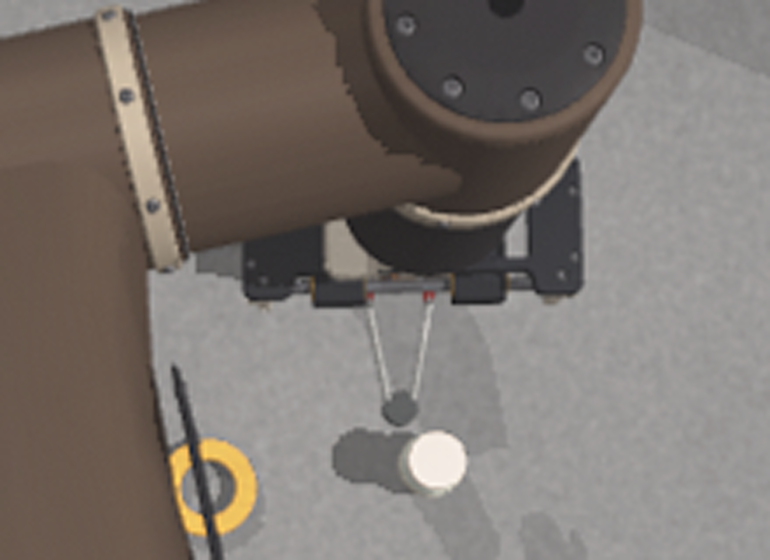

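```bash
python3 -c "
from h import *
s=arm.get_state()
print(plane('wrist',[[323,100.3]],.126,s), plane('wrist',[[324.5,109.3]],.2583,s))
w=np.load('pics/w20.npy')
E=plane('wrist',[[275,48],[355,32.5],[366,156],[296,166.5]],.126,s);print(E.round(4),E.mean(0))
c=np.load('pics/s8.npy')
print('proj col centre top face',proj('scene',[.602,-.084,.126]), 'bush', proj('scene',[.602,-.084,.240]))
"
```

```text
[[ 0.60394543 -0.08386502  0.126     ]] [[ 0.60198906 -0.08430642  0.2583    ]]
[[ 0.638  -0.0513  0.126 ]
 [ 0.6477 -0.1053  0.126 ]
 [ 0.5646 -0.1155  0.126 ]
 [ 0.5567 -0.0639  0.126 ]] [ 0.60174048 -0.08399835  0.126     ]
proj col centre top face [[247.85468311 210.83413543]] bush [[241.24237431 169.45804484]]
```

```bash
python3 -c "
from station import arm
print(arm.job_done()); s=arm.get_state(); print(s['t'],s['eef_pos'],s['width'])"
```

```text
the job is handed in; nothing more can be done
None
the job is handed in; nothing more can be done
```

The order is made up and handed in at about 22.7 s on the robot's clock. Both brown-taped cartons stand on the blue-taped one. The small tongs hold the copper bushing over the middle of the column.

**Column:** In the wrist view before I let go, each seam and tape line matched to within about 1 mm. The later scene view still shows the column square. I did not measure the base again after stacking. It looked unmoved in those views.

**Bushing:** I measured it at (0.602, -0.084), against (0.602 to 0.604, -0.084) for the column's middle. It is about 90 mm clear of the top carton. Only the tongs' tips have touched it. The gripper opening stayed steady at 43.5 mm at about 24 N.

**Bystanders:** The ring, jar and screwdriver were not touched.

**Forces:** The highest wrist force I read was about 8 N, as the second carton went down.

**Checks that disagreed or fell short:**
- **Position estimates:** The cameras differed by 1 to 3 mm on several objects. I corrected for this with a close look before each placing and before closing the tongs.
- **Final view from above:** The arm hid the column and the bushing, so the last position check rests on the wrist and scene cameras.

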